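# Clear, load and start the dry-block heater

### The job

Lift the steel canister off the dry-block heater, whose wells it covers, and set it down upright in the middle of the round cork mat. Then stand every sample vial from the blue tray fully down in a well of its own, and stand the blue jar centred on the code reader's round pad with its bar-code label squarely facing the reader's red window. When all of that is in place, press the heater's green button fully down; never tip the canister over and leave the flask, dish and tape where they are.

Things in the scene. Friction and masses are not known exactly. Their poses are not given: they have to be found in the camera images.
- canister: Closed rigid steel canister, blue band, fixed black arched handle over its lid; about 0.6 kg. Diameter 114 mm at the lid, lid top 97 above its underside. Origin: centre of its underside, z up. The handle's round grip bar is 12 thick, 66 long, along the canister's own y, its centre line 140 above the origin. Stands on the heater top at first, over the wells.
- handle (a point): Middle of the canister handle's grip bar (on the canister's axis, 140 mm above its underside); same axes as the canister (bar along y).
- mat: Round cork mat, diameter 170, 6 thick, fixed to the counter. Origin: centre of its underside, on the counter at z = 0.
- heater: White dry-block heater, fixed, 240 (own x) by 170 (own y) by 80 high, origin at the centre of its underside. The aluminium top at 80 mm has four round wells in a row along its own x at y = 0; at its front end (-x) is a white panel with a small display and the green start button.
- well1 (a point): Centre of the mouth of well 1 in the heater top (80 mm above the counter). Well diameter 25, depth 35 (flat floor), wells 42 apart along the heater's own x; axes as the heater.
- well2 (a point): Centre of the mouth of well 2 in the heater top (80 mm above the counter). Well diameter 25, depth 35 (flat floor), wells 42 apart along the heater's own x; axes as the heater.
- well3 (a point): Centre of the mouth of well 3 in the heater top (80 mm above the counter). Well diameter 25, depth 35 (flat floor), wells 42 apart along the heater's own x; axes as the heater.
- well4 (a point): Centre of the mouth of well 4 in the heater top (80 mm above the counter). Well diameter 25, depth 35 (flat floor), wells 42 apart along the heater's own x; axes as the heater.
- start_top (a point): Middle of the top face of the heater's round green push button (diameter 26), in a grey housing on the front panel. Pressed straight down.
- start (a joint): Start button travel in m: 0 released, 0.006 fully down. Spring: fully down takes about 5 N.
- tray: Shallow blue plastic tray, fixed, 160 by 160 outside, walls 4 thick and 14 high, floor 4 thick. The sample vials stand in it at first, about 68 apart in a 2 by 2 grid along its own x and y. Origin: centre of its underside.
- vial1: Sample vial 1: upright amber glass cylinder with a white paper band and red cap, diameter 22 all the way, 75 high, about 35 g. Origin: centre of its underside, z up. Three or four of the vials are present; an absent one has no pose.
- vial2: Sample vial 2: upright amber glass cylinder with a white paper band and red cap, diameter 22 all the way, 75 high, about 35 g. Origin: centre of its underside, z up. Three or four of the vials are present; an absent one has no pose.
- vial3: Sample vial 3: upright amber glass cylinder with a white paper band and red cap, diameter 22 all the way, 75 high, about 35 g. Origin: centre of its underside, z up. Three or four of the vials are present; an absent one has no pose.
- vial4: Sample vial 4: upright amber glass cylinder with a white paper band and red cap, diameter 22 all the way, 75 high, about 35 g. Origin: centre of its underside, z up. Three or four of the vials are present; an absent one has no pose.
- reader: Fixed grey code reader (90 wide, 50 deep, 80 high) with a red window, and a round black pad in front of the window. Origin: on the counter under the centre of the pad. The reader block lies in its own -y direction: its window is 75 from the pad's centre, at own (0, -75, 45), looking along own +y to the pad.
- pad (a point): Centre of the top face of the reader's round pad: diameter 84, top 4 mm above the counter; axes as the reader.
- jar: Blue plastic jar with white lid, diameter 62 all the way, 62 high, heavy-bottomed, about 0.25 kg. Origin: centre of its underside, z up. Its white label with black bars is on its own +x side; a black pointer on the lid runs from the middle towards the label.
- label (a point): Middle of the jar's bar-code label, on its side: 31 mm from the jar's axis along the jar's own +x, 26 above its underside.
- flask: Bystander: conical glass flask, base diameter 72, 108 high, standing on the counter. Origin: centre of its underside.
- dish: Bystander: flat culture dish, diameter 90, 14 high, on the counter. Origin: centre of its underside.
- tape: Bystander: roll of green tape lying flat, outer diameter 70, 19 high. Origin: centre of its underside.

How it is judged:
By the outcome, as a careful person would: the job done as asked, in the order asked, and still so for the second after the job is handed in, with the robot touching nothing.
Of vial1, vial2, vial3, vial4 only 3 to 4 are there at a start; the rules pass over those that are not, and their reading is None.
At some moment in a run one of jar, canister may be knocked a few centimetres aside while the robot is not near it.
It also fails if it takes over 210 s, if anything falls off the work surface, if the arm or the gripper's body presses on something with over 40 N, if the wrist force passes 120 N, or if a joint passes its speed limit or range.

### The arm

A 6-joint arm with a two-finger parallel gripper is mounted at the origin on the work surface. World frame = base frame: x ahead of the robot, y to its left, z up, the work surface at z = 0. Lengths are in m, angles in rad, forces in N, time in s.
With the tool pointing down it reaches from about 0.4 to 0.825 m from the base axis. Payload 7 kg.
Tool frame: the origin (TCP) lies at the centre of the arm's flange, where the gripper is bolted on; the fingertips stand 178 mm ahead of it and the grasp point (between the pads) lies 159 mm ahead of it (bot.finger_overhang is the distance from the TCP to the fingertips, in m); z points along the fingers, y is the line along which they close (so a half turn about z gives the same grasp; the last joint's range is limited). The gripper opens to 88 mm and grips with 3 to 60 N. Pads are 19 mm wide; open, the fingers measure 130 mm over their backs; the gripper's body (78 mm by 193 mm) begins 47 mm behind the grasp point.
Start: joints at [1.569, 0.359, 0.012, 0, -1.224, -0.288], TCP at [0.193, 0.647, 0.405] pointing down, gripper open.
Joint ranges: [-3.07, 3.07], [-1.43, 2.12], [-1.02, 1.25], [-3.03, 1.67], [-3.05, -0], [-3.03, 3.03]. Speed limits (rad/s): [2.39, 2.39, 3.01, 3.14, 3.14, 3.14].

### API

Orientations are given as a unit quaternion [w, x, y, z].
In Python, from rig import bot gives the robot as it stands.
- The arm moves only by the shell command python3 -m creep 'ROWS' [FORCE]. ROWS is JSON, a list of rows, each a list of 5 numbers: the finger opening in mm, from 0 to 87.6, then the shift along the tool's x, y, z in mm, then the turn about the tool's z in degrees. In form: [[fingers, dx, dy, dz, spin], ...]. A call has 1 to 10 rows; each row shifts and turns the commanded pose from where the row before left it, along the tool's axes as they then stand; what a row does not reach is not made up. A row lasts 1/12 s, in which the tool goes at most 41.7 mm and 7.16 degrees, less where a joint would pass 70% of its speed; a pose out of reach is approached as far as the arm can. A call with a gripper value outside its range is refused whole. The fingers move at their own pace and stop on an object; FORCE is the grip in N (left out, the last holds). Time passes only in rows, so rows that do not move let the fingers close. It gives the time, the measured TCP pose, the force, the opening and the grip force at its end, in the units of the state.
- bot.state(): the state, without advancing time (a new reading comes with each control period).
- bot.grab_frame(name): name is "scene" or "side" or "wrist"; returns a dict with "pixels" (480x640x3 uint8, blue, green, red), "fx", "fy", "cx", "cy" (pixels), "k1" (the pictures are not rectified: a ray, as slopes to the right and down, at radius r is drawn at 1 + k1 r^2 times it, then the intrinsics apply), "rvec" (rotation vector, rad) and "tvec" (3), from world to camera coordinates, as OpenCV has them; the wrist camera has in their place "T_tool_cam" (4x4, takes a point from camera to tool coordinates, whose origin is the TCP and whose axes are the flange's). Camera axes: x right, y down, z forward; pixel columns grow to the right and rows downward; lengths in m; the calibration is good to about 2 mm. A picture is of the moment at which its call begins: read the wrist's pose just before it. There is no depth.
- bot.sign_off(): hands the job in; it is judged then, once.
The state is a dict: "time": time; "qpos": joint angles; "qvel": joint speeds; "effort": joint torques, N m; "tool_pos": TCP position; "tool_rot": TCP orientation; "force": force on the tool from outside, world axes, zero at the start; "ft_torque": the same for the moment, N m; "opening": finger opening in m; "grip_force": force on a finger pad.
Only numpy, scipy, OpenCV 4.12 (cv2) and the standard library are available. Lean on these libraries where they do the work, as an engineer would, in place of code of your own. Each camera call takes 0.05 s, during which the arm holds its last target. There are 200 camera calls.

## Working session

There is one attempt and no reset: what is moved stays moved. The work goes in short steps, Python scripts to look and compute and a shell command to move; the robot and the scene stay as the last step left them, time stands still between calls to the robot, and variables do not carry over. Pictures are saved under pics/ and viewed, at most 14 in all, crops included, and the job is handed in when it is done.

```bash
ls; mkdir -p pics
cat > h.py <<'E'
import numpy as np, cv2, json
from rig import bot
from scipy.spatial.transform import Rotation as R
def tool():
    s=bot.state(); q=s["tool_rot"]; T=np.eye(4); T[:3,:3]=R.from_quat([q[1],q[2],q[3],q[0]]).as_matrix(); T[:3,3]=s["tool_pos"]; return T
def grab(name,tag):
    T=tool(); f=bot.grab_frame(name); cv2.imwrite(f"pics/{tag}.png",f["pixels"])
    if name=="wrist": W=T@np.array(f["T_tool_cam"])
    else:
        W=np.eye(4); r=cv2.Rodrigues(np.array(f["rvec"],float))[0]; W[:3,:3]=r.T; W[:3,3]=-r.T@np.array(f["tvec"]).ravel()
    c={k:float(f[k]) for k in("fx","fy","cx","cy","k1")}; c["W"]=W.tolist(); json.dump(c,open(f"pics/{tag}.json","w")); return f["pixels"]
def K(c): return np.array([[c["fx"],0,c["cx"]],[0,c["fy"],c["cy"]],[0,0,1]]),np.array([c["k1"],0,0,0,0.])
def px2w(tag,u,v,z):
    c=json.load(open(f"pics/{tag}.json")); k,d=K(c); W=np.array(c["W"])
    p=cv2.undistortPoints(np.array([[[u,v]]],float),k,d)[0,0]; r=W[:3,:3]@[p[0],p[1],1]; o=W[:3,3]
    return o+r*(z-o[2])/r[2]
def w2px(tag,P):
    c=json.load(open(f"pics/{tag}.json")); k,d=K(c); W=np.linalg.inv(np.array(c["W"]))
    return cv2.projectPoints(np.array(P,float).reshape(-1,1,3),cv2.Rodrigues(W[:3,:3])[0],W[:3,3],k,d)[0][:,0]
def to_tool(p,off=0.159):
    "mm shift in tool axes that brings grasp point to world p"
    T=tool(); return 1000*(T[:3,:3].T@(np.array(p)-T[:3,3])-[0,0,off])
E
python3 - <<'E'
from h import *
np.set_printoptions(precision=4,suppress=True)
for n in("scene","side","wrist"): grab(n,n+"0")
s=bot.state();print(s);print(tool())
for n in("scene0","side0","wrist0"): print(np.array(json.load(open(f"pics/{n}.json"))["W"]))
E
```

```text
pics
{'time': 0.15, 'qpos': array([ 1.5691,  0.3592,  0.0113, -0.0002, -1.2241, -0.2881]), 'qvel': array([ 0.0005, -0.0035,  0.0037,  0.0005, -0.0006,  0.0002]), 'effort': array([ -0.0013, -58.3275,  29.3292,   7.0013,   0.0088,  -0.0001]), 'tool_pos': array([0.1928, 0.6467, 0.404 ]), 'tool_rot': array([ 0.0006,  0.9895, -0.1444, -0.    ]), 'force': array([-0.2613,  0.2977, -0.2595]), 'ft_torque': array([-0.0304,  0.0049, -0.0082]), 'grip_force': 0.0, 'opening': 0.08772288757871761}
[[ 0.9583 -0.2858 -0.0002  0.1928]
 [-0.2858 -0.9583 -0.0012  0.6467]
 [ 0.0001  0.0012 -1.      0.404 ]
 [ 0.      0.      0.      1.    ]]
[[ 0.7152  0.4555 -0.5301  1.1855]
 [ 0.6987 -0.4491  0.5568 -0.624 ]
 [ 0.0155 -0.7687 -0.6395  0.8811]
 [ 0.      0.      0.      1.    ]]
[[-0.6788 -0.5673  0.4663  0.1355]
 [-0.7343  0.5178 -0.4391  0.43  ]
 [ 0.0077 -0.6404 -0.768   0.887 ]
 [ 0.      0.      0.      1.    ]]
[[-0.2858 -0.9151 -0.2844  0.2681]
 [-0.9583  0.2733  0.0834  0.6234]
 [ 0.0014  0.2964 -0.9551  0.3829]
 [ 0.      0.      0.      1.    ]]
```

View pics/scene0.png

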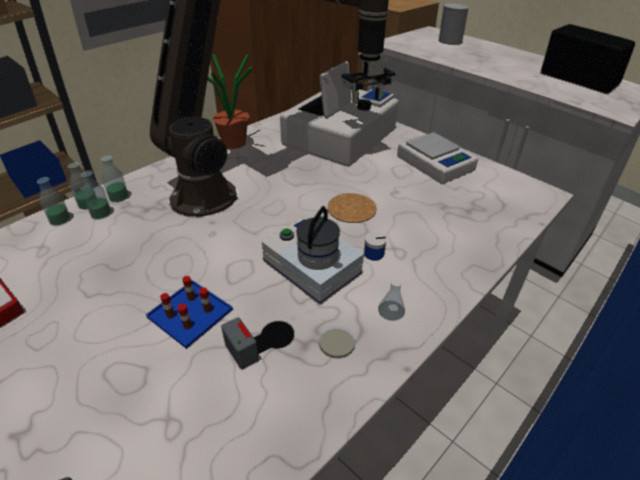

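View pics/side0.png

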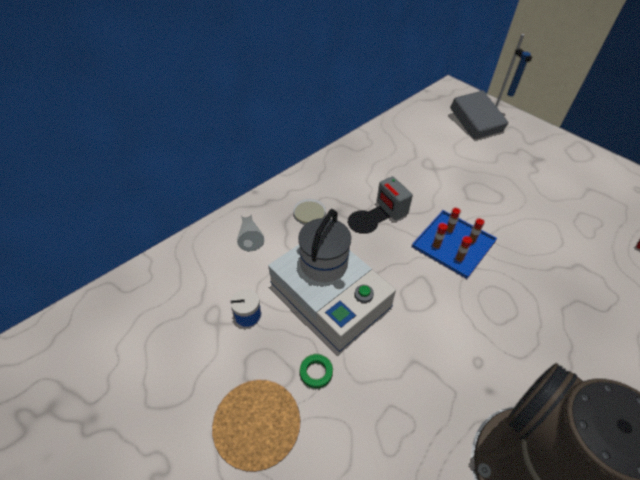

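Both views show 4 vials, the heater with the canister at about (325,250) in side, the jar at (245,310), the mat at (257,424), the reader pad at (363,221) and the tray at (455,242). I'll enlarge for precise readings.

Run:
```python
import cv2
a=cv2.imread("pics/side0.png")[170:410,205:525]
cv2.imwrite("pics/side0c.png",cv2.resize(a,(800,600),interpolation=cv2.INTER_CUBIC))
a=cv2.imread("pics/scene0.png")[190:370,140:410]
cv2.imwrite("pics/scene0c.png",cv2.resize(a,(800,533),interpolation=cv2.INTER_CUBIC))
```

```text
(no output)
```

View pics/side0c.png

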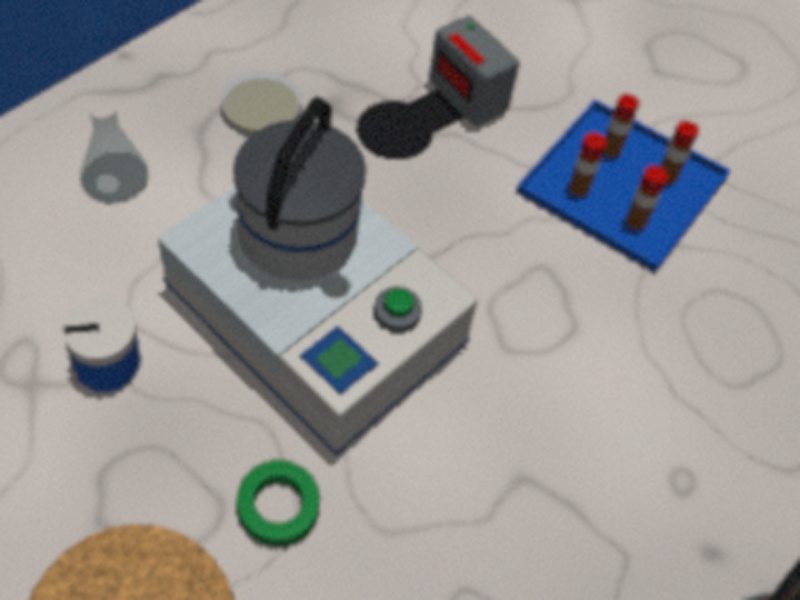

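View pics/scene0c.png

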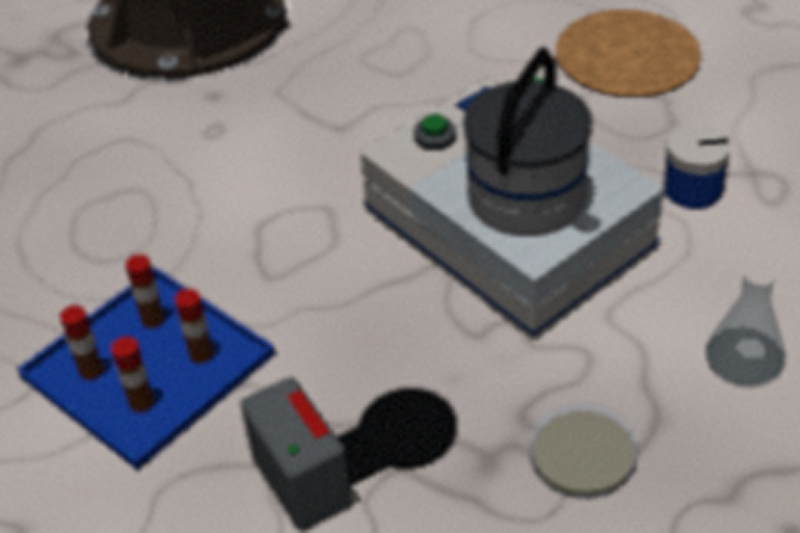

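Run:
```python
from h import *
np.set_printoptions(precision=4,suppress=True)
S=lambda u,v,z:px2w("side0",205+u/2.5,170+v/2.5,z)
C=lambda u,v,z:px2w("scene0",140+u/2.963,190+v/2.963,z)
for n,a in dict(hl=(160,243,.08),hb=(340,413,.08),hr=(476,303,.08),btn=(399,300,.09),lid=(300,169,.097+.08),bandL=(273,222,.22),bartopR=(318,103,.22),pad=(395,129,.004),tape=(278,503,.019),jarlid=(104,330,.062),ptr1=(66,328,.062),ptr2=(98,327,.062),trayL=(518,189,.014),trayT=(596,103,.014),trayR=(728,172,.014),trayB=(655,270,.014),v1=(595,141,.079),v2=(628,103,.079),v3=(686,131,.079),v4=(656,175,.079),dish=(261,105,.014),flask=(114,177,0),rdL=(432,25,.08),rdB=(496,80,.08),rdR=(519,62,.08),rdT=(468,17,.08)).items(): print("side",n,S(*a))
print("mat",px2w("side0",257,424.5,.006),px2w("scene0",352.5,207.5,.006))
for n,a in dict(h1=(363,158,.08),h2=(535,278,.08),h3=(662,188,.08),btn=(435,124,.09),lid=(528,122,.177),pad=(409,427,.004),jarlid=(697,150,.062),ptr1=(699,142,.062),ptr2=(728,141,.062),v1=(75,314,.079),v2=(139,263,.079),v3=(189,297,.079),v4=(126,346,.079),trL=(20,373,.014),trB=(138,468,.014),trR=(274,351,.014),dish=(584,450,.014),flask=(745,355,0),rdA=(245,402,.08),rdB=(303,468,.08),rdC=(345,450,.08),rdD=(290,379,.08)).items(): print("scene",n,C(*a))
```

```text
side hl [0.6431 0.105  0.08  ]
side hb [0.4118 0.1042 0.08  ]
side hr [ 0.407  -0.0574  0.08  ]
side btn [ 0.4504 -0.0047  0.09  ]
side lid [0.5631 0.0086 0.177 ]
side bandL [0.5126 0.0856 0.22  ]
side bartopR [ 0.5796 -0.0265  0.22  ]
side pad [ 0.6392 -0.209   0.004 ]
side tape [0.4092 0.1743 0.019 ]
side jarlid [0.6138 0.1924 0.062 ]
side ptr1 [0.6378 0.2155 0.062 ]
side ptr2 [0.6198 0.1944 0.062 ]
side trayL [ 0.4914 -0.2345  0.014 ]
side trayT [ 0.5119 -0.3918  0.014 ]
side trayR [ 0.36   -0.4122  0.014 ]
side trayB [ 0.3381 -0.2533  0.014 ]
side v1 [ 0.4531 -0.2881  0.079 ]
side v2 [ 0.4621 -0.3544  0.079 ]
side v3 [ 0.4008 -0.365   0.079 ]
side v4 [ 0.3873 -0.2957  0.079 ]
side dish [ 0.7564 -0.1194  0.014 ]
side flask [0.7928 0.0547 0.    ]
side rdL [ 0.6735 -0.2934  0.08  ]
side rdB [ 0.5728 -0.2803  0.08  ]
side rdR [ 0.5738 -0.3183  0.08  ]
side rdT [ 0.6558 -0.3317  0.08  ]
mat [0.4122 0.3258 0.006 ] [0.4224 0.3215 0.006 ]
scene h1 [ 0.4226 -0.0689  0.08  ]
scene h2 [ 0.6486 -0.0652  0.08  ]
scene h3 [0.6506 0.1011 0.08  ]
scene btn [0.442  0.0062 0.09  ]
scene lid [ 0.5782 -0.004   0.177 ]
scene pad [ 0.6451 -0.2111  0.004 ]
scene jarlid [0.6267 0.1849 0.062 ]
scene ptr1 [0.6203 0.1959 0.062 ]
scene ptr2 [0.6397 0.2178 0.062 ]
scene v1 [ 0.4066 -0.3702  0.079 ]
scene v2 [ 0.3927 -0.2982  0.079 ]
scene v3 [ 0.4576 -0.2897  0.079 ]
scene v4 [ 0.4675 -0.3582  0.079 ]
scene trL [ 0.3711 -0.4209  0.014 ]
scene trB [ 0.5289 -0.4006  0.014 ]
scene trR [ 0.5058 -0.2457  0.014 ]
scene dish [ 0.7698 -0.13    0.014 ]
scene flask [0.7948 0.0555 0.    ]
scene rdA [ 0.5838 -0.3225  0.08  ]
scene rdB [ 0.6651 -0.3285  0.08  ]
scene rdC [ 0.6743 -0.2957  0.08  ]
scene rdD [ 0.59   -0.2831  0.08  ]
```

Layout is clear. I'll move above the canister, turning so the grip bar lies along tool x.

```bash
python3 -m creep '[[87,27,26,-8,0],[87,27,26,-8,0],[87,27,26,-8,0],[87,27,26,-8,0],[87,27,26,-8,0],[87,27,26,-8,0],[87,27,26,-8,0],[87,27,26,-8,0],[87,27,26,-8,0],[87,27,26,-8,0]]'
python3 -m creep '[[87,27,26,-3,0],[87,27,26,0,0],[87,27,26,0,0],[87,27,26,0,0],[87,27,26,0,0],[87,27,26,0,0],[87,27,26,0,0],[87,27,26,0,0],[87,27,25,0,0],[87,27,25,0,0]]'
python3 -m creep '[[87,0,0,0,7],[87,0,0,0,7],[87,0,0,0,7],[87,0,0,0,7],[87,0,0,0,7],[87,0,0,0,7],[87,0,0,0,7],[87,0,0,0,6],[87,0,0,0,0],[87,0,0,0,0]]'
python3 - <<'E'
from h import *
a=grab("wrist","w1");s=bot.state();print(s["qpos"],s["force"]);print(tool().round(4))
E
```

```text
time: 0.98
tool_pos: [0.3777, 0.3186, 0.4851]
tool_rot: [-0.0, 0.99, -0.144, -0.0]
force: [1.1, 0.7, 1.0]
opening: 0.0871
grip_force: 0.0
time: 1.82
tool_pos: [0.5628, -0.0058, 0.4876]
tool_rot: [-0.0, 0.99, -0.144, 0.0]
force: [0.9, 0.3, -0.3]
opening: 0.0871
grip_force: 0.0
time: 2.65
tool_pos: [0.5623, -0.0039, 0.4875]
tool_rot: [0.0, 0.812, -0.584, -0.0]
force: [0.4, 0.4, 0.2]
opening: 0.0871
grip_force: 0.0
[ 3.41122102e-01  1.29667697e-01 -1.05160955e-01 -7.58114362e-05
 -1.33622961e+00 -1.62910629e-02] [-0.13591067  0.68113422  0.22600511]
[[ 3.191e-01 -9.477e-01 -3.000e-04  5.623e-01]
 [-9.477e-01 -3.191e-01 -0.000e+00 -3.900e-03]
 [-1.000e-04  3.000e-04 -1.000e+00  4.875e-01]
 [ 0.000e+00  0.000e+00  0.000e+00  1.000e+00]]
```

View pics/w1.png

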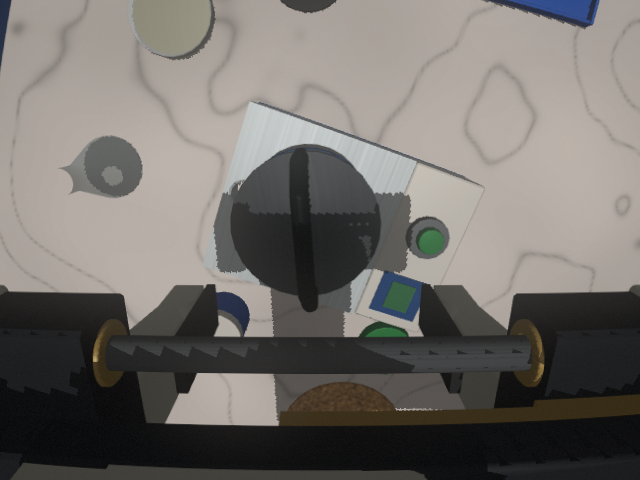

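Run:
```python
from h import *
np.set_printoptions(precision=4,suppress=True)
for n,a in dict(far=(300.5,153,.226),near=(309.5,303,.226),mid=(304,228,.226),lid=(306,220,.177),btn=(431,241,.09),hc=(249,101,.08),hd=(484,186,.08),seam=(418,158,.08),h0=(206,262,.08),dispc=(360,312,.08)).items(): print(n,px2w("w1",*a))
print(w2px("w1",[[.57,.002,.22],[.57,.002,.177]]))
```

```text
far [ 0.5878 -0.0536  0.226 ]
near [0.5528 0.0361 0.226 ]
mid [ 0.5718 -0.0111  0.226 ]
lid [ 0.5694 -0.0033  0.177 ]
btn [0.4424 0.0012 0.09  ]
hc [ 0.6475 -0.0673  0.08  ]
hd [ 0.4112 -0.0649  0.08  ]
seam [ 0.4826 -0.0686  0.08  ]
h0 [0.6463 0.0968 0.08  ]
dispc [0.4786 0.0998 0.08  ]
[[300.6437 244.9902]
 [302.9509 226.2948]]
```

```bash
python3 -m creep '[[87,0,-6,0,-3],[87,0,0,30,0],[87,0,0,30,0],[87,0,0,25,0],[87,0,0,15,0],[87,0,0,8,0],[87,0,0,0,0]]'
python3 -m creep '[[0,0,0,0,0],[0,0,0,0,0],[0,0,0,0,0],[0,0,0,0,0],[0,0,0,0,0],[0,0,0,0,0],[0,0,0,0,0],[0,0,0,0,0]]' 45
python3 -m creep '[[0,0,0,-3,0],[0,0,0,-6,0],[0,0,0,-10,0],[0,0,0,-12,0],[0,0,0,-12,0],[0,0,0,-12,0],[0,0,0,-3,0],[0,0,0,0,0]]'
python3 - <<'E'
from h import *
a=grab("wrist","w2");s=bot.state();print(s["qpos"],s["force"],s["ft_torque"],s["opening"]);print(tool().round(4))
E
```

```text
time: 3.28
tool_pos: [0.5677, -0.0021, 0.3779]
tool_rot: [0.001, 0.827, -0.563, -0.001]
force: [-0.6, -0.0, 0.1]
opening: 0.0871
grip_force: 0.0
time: 3.95
tool_pos: [0.568, -0.002, 0.3798]
tool_rot: [-0.0, 0.826, -0.564, 0.0]
force: [-0.2, 0.3, -0.5]
opening: 0.0395
grip_force: 0.0
time: 4.62
tool_pos: [0.5683, -0.002, 0.4394]
tool_rot: [-0.001, 0.826, -0.564, 0.001]
force: [-0.9, -0.1, -1.2]
opening: 0.0004
grip_force: 0.0
[ 3.40908574e-01  1.62345619e-01 -1.76934418e-01 -1.20567243e-04
 -1.23027695e+00  3.25202117e-02] [-0.45433483  0.15186873  0.13118103] [ 0.09640048  0.01359774 -0.00835697] 0.00039583531656445844
[[ 3.648e-01 -9.311e-01  1.100e-03  5.680e-01]
 [-9.311e-01 -3.648e-01  5.000e-04 -2.000e-03]
 [-1.000e-04 -1.200e-03 -1.000e+00  4.382e-01]
 [ 0.000e+00  0.000e+00  0.000e+00  1.000e+00]]
```

View pics/w2.png

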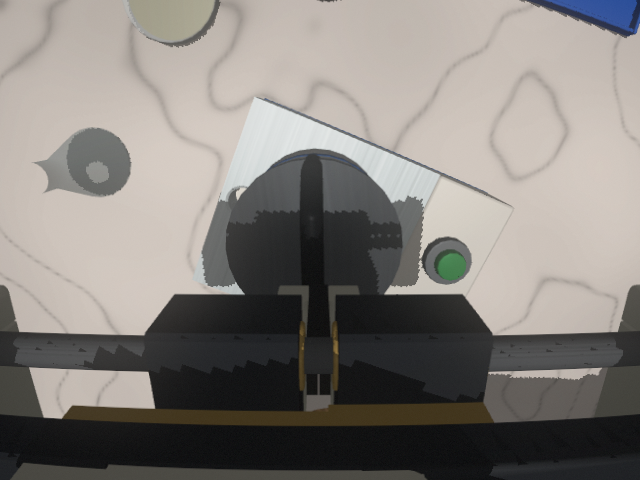

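The bar is aligned and lies between the fingers. I lifted before the fingers had closed, because they move at only ~70 mm/s. Retrying with more closing time.

```bash
python3 -m creep '[[40,0,0,0,0],[40,0,0,0,0],[40,0,0,0,0],[40,0,0,0,0],[40,0,0,0,0],[40,0,0,0,0],[40,0,0,0,0],[40,0,0,10,0],[40,0,0,20,0],[40,0,0,20,0]]'
python3 -m creep '[[40,0,0,10,0],[0,0,0,0,0],[0,0,0,0,0],[0,0,0,0,0],[0,0,0,0,0],[0,0,0,0,0],[0,0,0,0,0],[0,0,0,0,0],[0,0,0,0,0],[0,0,0,0,0]]' 50
python3 -m creep '[[0,0,0,-2,0],[0,0,0,-4,0],[0,0,0,-8,0],[0,0,0,-12,0],[0,0,0,-14,0],[0,0,0,-14,0],[0,0,0,-10,0],[0,0,0,-5,0],[0,0,0,0,0],[0,0,0,0,0]]'
python3 - <<'E'
from h import *
a=grab("wrist","w3");s=bot.state();print(s["qpos"],s["force"],s["ft_torque"],s["opening"],s["grip_force"]);print(tool().round(4))
E
```

```text
time: 5.5
tool_pos: [0.568, -0.002, 0.3871]
tool_rot: [-0.001, 0.826, -0.564, 0.0]
force: [0.9, 0.4, -1.1]
opening: 0.0401
grip_force: 0.0
time: 6.33
tool_pos: [0.5689, -0.0018, 0.379]
tool_rot: [-0.001, 0.826, -0.563, 0.001]
force: [3.9, 0.1, 5.9]
opening: 0.0103
grip_force: 50.0
time: 7.17
tool_pos: [0.5678, -0.002, 0.4461]
tool_rot: [0.0, 0.826, -0.564, -0.0]
force: [-0.4, -0.3, -5.0]
opening: 0.0106
grip_force: 50.0
[ 3.40900663e-01  1.58705967e-01 -1.64164716e-01 -6.02646364e-04
 -1.24950983e+00  3.25177594e-02] [ 0.45080084  0.70483255 -4.41424297] [0.04052064 0.01524989 0.01663136] 0.010297039831378318 49.976858496665955
[[ 3.646e-01 -9.312e-01 -1.700e-03  5.677e-01]
 [-9.312e-01 -3.646e-01  0.000e+00 -2.000e-03]
 [-6.000e-04  1.600e-03 -1.000e+00  4.457e-01]
 [ 0.000e+00  0.000e+00  0.000e+00  1.000e+00]]
```

```bash
cat >> h.py <<'E'
def mat(tag):
    a=cv2.imread(f"pics/{tag}.png"); h=cv2.cvtColor(a,cv2.COLOR_BGR2HSV)
    m=cv2.inRange(h,(8,90,90),(22,255,255)); m=cv2.morphologyEx(m,cv2.MORPH_OPEN,np.ones((3,3)));m=cv2.morphologyEx(m,cv2.MORPH_CLOSE,np.ones((7,7)))
    c=max([c for c in cv2.findContours(m,0,1)[0] if c[:,0,1].min()>150],key=cv2.contourArea)
    P=np.array([px2w(tag,u,v,.005)[:2] for u,v in cv2.convexHull(c)[:,0]])
    (x,y),r=cv2.minEnclosingCircle((P*1000).astype(np.float32)); A=np.c_[2*P,np.ones(len(P))]; s=np.linalg.lstsq(A,(P**2).sum(1),rcond=None)[0]
    return x,y,r,s
E
python3 - <<'E'
from h import *
for t in("side0","scene0"): print(mat(t))
E
```

```text
(417.1291809082031, 324.2556457519531, 83.7793960571289, array([ 0.4172036 ,  0.32427009, -0.27225711]))
(416.7100524902344, 322.9825744628906, 84.9908218383789, array([ 0.4169349 ,  0.32292809, -0.27112529]))
```

```bash
python3 -m creep '[[0,-6,0,0,0],[0,-12,1,0,0],[0,-20,1,0,0],[0,-25,2,0,0],[0,-30,2,0,0],[0,-30,2,0,0],[0,-30,2,0,0],[0,-30,2,0,0],[0,-30,2,0,0],[0,-30,2,0,0]]'
python3 -m creep '[[0,-30,2,0,0],[0,-28,2,0,0],[0,-22,1,0,0],[0,-16,1,0,0],[0,-10,1,0,0],[0,-6,1,0,0],[0,-3,0,0,0],[0,0,0,0,0],[0,0,0,0,0],[0,0,0,0,0]]'
python3 -m creep '[[0,0,0,6,0],[0,0,0,14,0],[0,0,0,20,0],[0,0,0,24,0],[0,0,0,24,0],[0,0,0,20,0],[0,0,0,14,0],[0,0,0,10,0],[0,0,0,5,0],[0,0,0,0,0]]'
python3 - <<'E'
from h import *
for t in("scene","side"):grab(t,t+"4")
s=bot.state();print(s["qpos"],s["force"],s["opening"],s["grip_force"]);print(tool().round(4))
a=cv2.imread("pics/side4.png")[300:480,160:400];b=cv2.imread("pics/scene4.png")[120:300,280:520]
cv2.imwrite("pics/c4.png",np.vstack([cv2.resize(x,(400,300),interpolation=2) for x in(a,b)]))
E
```

```text
time: 8.05
tool_pos: [0.4628, 0.2201, 0.4464]
tool_rot: [0.0, 0.826, -0.563, -0.0]
force: [1.4, 0.1, -4.6]
opening: 0.0102
grip_force: 50.0
time: 8.88
tool_pos: [0.4154, 0.3219, 0.4467]
tool_rot: [0.0, 0.826, -0.564, 0.0]
force: [0.8, 1.0, -4.2]
opening: 0.0105
grip_force: 50.0
time: 9.72
tool_pos: [0.4152, 0.3222, 0.3087]
tool_rot: [0.001, 0.826, -0.564, 0.0]
force: [-0.4, -0.0, -4.6]
opening: 0.0105
grip_force: 50.0
[ 1.03379641e+00  1.98933333e-01 -4.45061395e-01  4.60940607e-04
 -9.25896803e-01 -6.60636152e-01] [-0.13751115  0.07417288 -3.57751708] 0.01074583915137091 49.9768853187561
[[ 3.648e-01 -9.311e-01  8.000e-04  4.155e-01]
 [-9.311e-01 -3.648e-01  6.000e-04  3.228e-01]
 [-3.000e-04 -9.000e-04 -1.000e+00  3.103e-01]
 [ 0.000e+00  0.000e+00  0.000e+00  1.000e+00]]
```

View pics/c4.png

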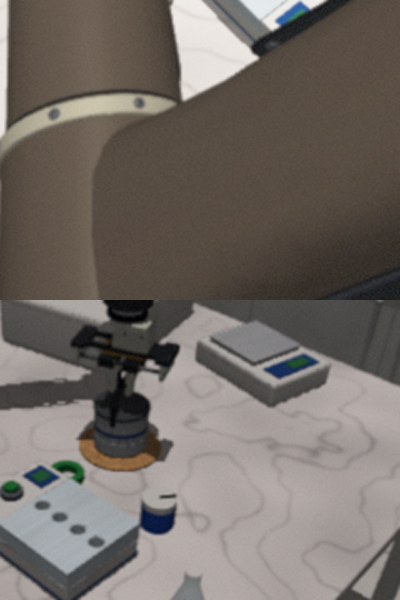

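Scene view: the canister hangs right over the mat (crop (120,448)), and all four wells are now visible. Setting it down.

```bash
python3 -m creep '[[0,0,-1,1,0],[0,0,-1,1,0],[0,0,0,1,0],[0,0,0,1,0],[0,0,0,1,0],[0,0,0,1,0],[0,0,0,0,0],[0,0,0,0,0]]'
python3 - <<'E'
from h import *
s=bot.state();print(s["force"],s["ft_torque"],tool()[:3,3])
E
```

```text
time: 10.48
tool_pos: [0.4175, 0.3236, 0.3045]
tool_rot: [-0.001, 0.826, -0.563, 0.0]
force: [3.0, -0.9, 2.5]
opening: 0.0105
grip_force: 50.0
[ 2.99220529 -0.88519501  2.51279708] [-0.36245899 -0.97430063 -0.00273089] [0.41745618 0.323612   0.304494  ]
```

```bash
python3 -m creep '[[40,0,0,0,0],[40,0,0,0,0],[40,0,0,0,0],[40,0,0,0,0],[40,0,0,0,0],[40,0,0,-10,0],[40,0,0,-25,0],[40,0,0,-40,0],[40,0,0,-40,0],[40,0,0,-40,0]]'
python3 -m creep '[[40,30,-2,-5,-7],[40,30,0,0,-7],[40,30,0,0,-7],[40,30,0,0,-7],[40,30,0,0,-7],[40,0,20,0,-7],[40,0,25,0,-7],[40,0,25,0,-7],[40,0,25,0,-7],[40,0,25,0,-5.6]]'
python3 -m creep '[[40,0,0,0,0],[40,0,0,0,0]]'
python3 - <<'E'
from h import *
for t in("scene","side","wrist"):grab(t,t+"5")
s=bot.state();print(s["qpos"],s["force"]);print(tool().round(4))
a=cv2.imread("pics/side5.png")[300:480,160:400]
b=cv2.imread("pics/wrist5.png"); cv2.imwrite("pics/c5.png",np.hstack([b[:, :],cv2.copyMakeBorder(a[:,80-80:160],0,300,0,0,0)]))
E
```

```text
time: 11.32
tool_pos: [0.4167, 0.3228, 0.4612]
tool_rot: [0.0, 0.826, -0.563, 0.0]
force: [-0.2, 1.7, 0.0]
opening: 0.0402
grip_force: 0.0
time: 12.15
tool_pos: [0.4649, 0.0905, 0.4646]
tool_rot: [-0.0, 1.0, 0.003, 0.0]
force: [0.2, -0.3, -0.9]
opening: 0.0404
grip_force: 0.0
time: 12.32
tool_pos: [0.4655, 0.0906, 0.4647]
tool_rot: [-0.0, 1.0, -0.001, 0.001]
force: [0.5, -0.8, -0.6]
opening: 0.0398
grip_force: 0.0
[ 6.10968375e-01 -1.43222037e-02 -3.12854524e-01 -2.49439640e-05
 -1.27178967e+00  9.58793705e-01] [ 0.27001391 -0.82097137  0.19808338]
[[ 1.00e+00 -1.00e-03  4.00e-04  4.66e-01]
 [-1.00e-03 -1.00e+00  3.00e-04  9.22e-02]
 [ 4.00e-04 -3.00e-04 -1.00e+00  4.64e-01]
 [ 0.00e+00  0.00e+00  0.00e+00  1.00e+00]]
```

View pics/c5.png

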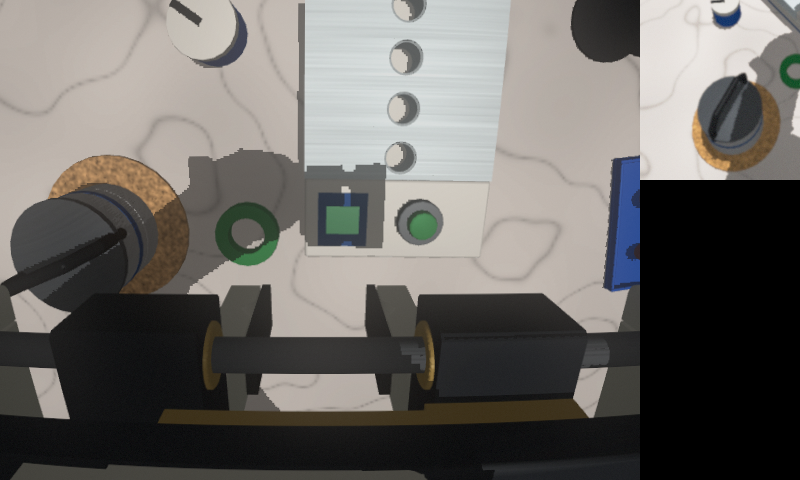

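Canister stands on the mat. Well mouths show at about (400,157), (403,109), (406,57) and (409,5), the button top at (422,227), and the jar at upper left with its pointer towards (172,3).

Run:
```python
from h import *
np.set_printoptions(precision=4,suppress=True)
# refine wells: fit circle mouths via HoughCircles
g=cv2.cvtColor(cv2.imread("pics/wrist5.png"),cv2.COLOR_BGR2GRAY)
c=cv2.HoughCircles(g[:190,370:440],cv2.HOUGH_GRADIENT,1,30,param1=120,param2=14,minRadius=12,maxRadius=22);print(c)
W=[px2w("wrist5",u,v,.08) for u,v in((400,157),(403,108.5),(406,57),(409,5))];print(np.array(W),np.diff(W,axis=0))
for n,a in dict(fl=(306,254,.08),fr=(480,257,.08),br=(508,50,.08),bl=(304,50,.08),btn=(422,227,.09),p1=(172,3,.062),p2=(200,22,.062),pad=(620,14,.004)).items(): print(n,px2w("wrist5",*a))
```

```text
[[[ 29.5 157.5  13.8]
  [ 36.5  56.5  17.9]
  [ 38.5   4.5  17.7]
  [ 32.5 107.5  16.8]]]
[[0.5039 0.0195 0.08  ]
 [0.5453 0.019  0.08  ]
 [0.5872 0.0184 0.08  ]
 [0.6278 0.0176 0.08  ]] [[ 0.0414 -0.0006  0.    ]
 [ 0.0419 -0.0006  0.    ]
 [ 0.0406 -0.0008  0.    ]]
fl [0.4132 0.1034 0.08  ]
fr [ 0.4097 -0.0631  0.08  ]
br [ 0.5949 -0.0684  0.08  ]
bl [0.5923 0.1033 0.08  ]
btn [ 0.4425 -0.0019  0.09  ]
p1 [0.6353 0.2172 0.062 ]
p2 [0.619  0.1936 0.062 ]
pad [ 0.6476 -0.2211  0.004 ]
```

```bash
python3 -m creep '[[40,0,15,0,0],[40,0,30,0,0],[40,0,40,0,0],[40,0,40,0,0],[40,0,40,0,0],[40,0,40,0,0],[40,-10,40,0,0],[40,-20,40,0,0],[40,-20,40,0,0],[40,-20,40,0,0]]'
python3 -m creep '[[40,-20,25,0,0],[40,-15,20,0,0],[40,-10,12,0,0],[40,-5,0,0,0],[40,0,0,0,0],[40,0,0,0,0],[40,0,0,0,0]]'
python3 - <<'E'
from h import *
for t in("wrist",):grab(t,t+"6")
s=bot.state();print(s["qpos"],s["force"]);print(tool().round(4))
E
```

```text
time: 13.3
tool_pos: [0.3996, -0.2661, 0.4636]
tool_rot: [-0.0, 1.0, 0.0, -0.0]
force: [0.6, -0.7, 0.4]
opening: 0.0399
grip_force: 0.0
time: 13.88
tool_pos: [0.3508, -0.3214, 0.4637]
tool_rot: [-0.0, 1.0, 0.0, 0.0]
force: [0.3, -0.2, -0.0]
opening: 0.0401
grip_force: 0.0
[-3.26633080e-01 -1.27394216e-02 -3.12087164e-01 -6.87041862e-05
 -1.27135098e+00  1.89875842e+00] [ 0.86569035  0.46054953 -0.39573399]
[[ 1.000e+00  1.300e-03  1.000e-04  3.508e-01]
 [ 1.300e-03 -1.000e+00  0.000e+00 -3.213e-01]
 [ 1.000e-04 -0.000e+00 -1.000e+00  4.637e-01]
 [ 0.000e+00  0.000e+00  0.000e+00  1.000e+00]]
```

View pics/wrist6.png

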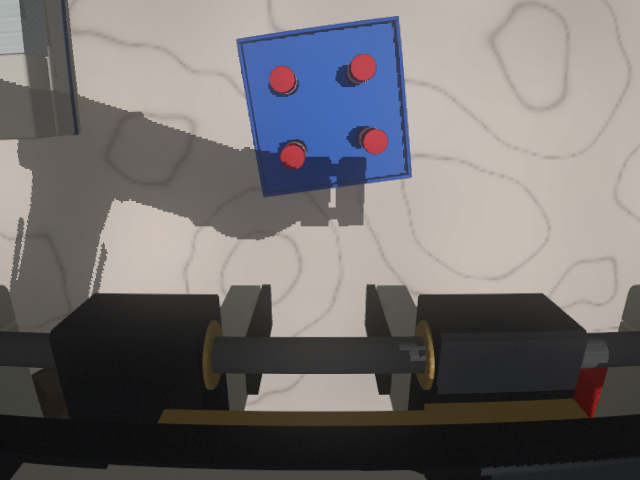

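Four red caps at (282,79), (362,67), (292,156) and (375,141).

Run:
```python
from h import *
np.set_printoptions(precision=4,suppress=True)
a=cv2.imread("pics/wrist6.png");h=cv2.cvtColor(a,cv2.COLOR_BGR2HSV)
m=cv2.inRange(h,(0,150,130),(8,255,255))|cv2.inRange(h,(172,150,130),(180,255,255));m[200:]=0
for c in cv2.findContours(m,0,1)[0]:
    if cv2.contourArea(c)<100: continue
    e=cv2.fitEllipse(c); print(e, px2w("wrist6",*e[0],.079))
```

```text
((292.88275146484375, 155.82608032226562), (20.41129493713379, 24.344038009643555), 120.84671020507812) [ 0.3894 -0.2994  0.079 ]
((375.09906005859375, 141.1084442138672), (23.042598724365234, 23.775407791137695), 48.38302993774414) [ 0.4023 -0.3713  0.079 ]
((281.740234375, 78.85340118408203), (24.0723876953125, 25.339767456054688), 174.47952270507812) [ 0.454  -0.2909  0.079 ]
((362.6537170410156, 66.83739471435547), (23.883058547973633, 25.354095458984375), 9.936342239379883) [ 0.4638 -0.3588  0.079 ]
```

```bash
python3 -m creep '[[40,20,-6,20,0],[40,25,-8,30,0],[40,25,-8,30,0],[40,25,-8,30,0],[40,9,-1,30,0],[40,0,0,30,0],[40,0,0,30,0],[40,0,0,20,0],[40,0,0,12,0],[40,0,0,6,0]]'
python3 -m creep '[[40,0,0,0,0],[0,0,0,0,0],[0,0,0,0,0],[0,0,0,0,0],[0,0,0,0,0],[0,0,0,0,0],[0,0,0,0,0]]' 15
python3 -m creep '[[0,0,0,-5,0],[0,0,0,-20,0],[0,0,0,-30,0],[0,0,0,-35,0],[0,0,0,-35,0],[0,0,0,-20,0],[0,0,0,-5,0],[0,0,0,0,0],[0,0,0,0,0]]'
python3 - <<'E'
from h import *
for t in("wrist",):grab(t,t+"7")
s=bot.state();print(s["qpos"],s["force"]);print(tool().round(4))
E
```

```text
time: 14.77
tool_pos: [0.4541, -0.29, 0.2234]
tool_rot: [-0.0, 1.0, 0.001, -0.002]
force: [0.2, -0.4, -0.5]
opening: 0.0399
grip_force: 0.0
time: 15.35
tool_pos: [0.4544, -0.2912, 0.2267]
tool_rot: [0.0, 1.0, 0.0, 0.001]
force: [0.5, 1.1, 6.5]
opening: 0.0216
grip_force: 15.0
time: 16.1
tool_pos: [0.4534, -0.2909, 0.3751]
tool_rot: [-0.0, 1.0, -0.0, -0.0]
force: [0.1, 0.5, -1.1]
opening: 0.0217
grip_force: 15.0
[-2.06567548e-01  1.58407958e-01 -3.32185823e-01 -6.03909530e-04
 -1.08219584e+00  1.77723351e+00] [ 0.99339016 -0.42528654 -1.12412181]
[[ 1.000e+00 -4.000e-04 -1.800e-03  4.533e-01]
 [-4.000e-04 -1.000e+00  9.000e-04 -2.909e-01]
 [-1.800e-03 -9.000e-04 -1.000e+00  3.744e-01]
 [ 0.000e+00  0.000e+00  0.000e+00  1.000e+00]]
```

View pics/wrist7.png

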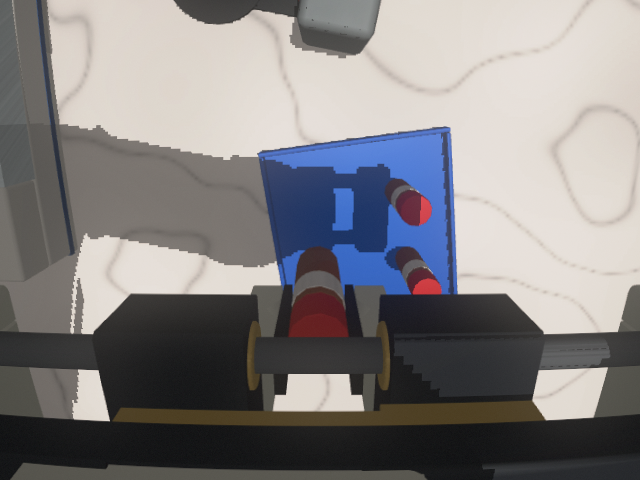

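```bash
cat >> h.py <<'E'
def vial(tag,T,cx,zb,x0=0):
    "px bbox of bottom rim of vial at tool-frame centre offset cx (mm), bottom zb m ahead of TCP"
    a=np.linspace(0,2*np.pi,73); P=np.c_[cx/1e3+.011*np.cos(a),x0/1e3+.011*np.sin(a),np.full(73,zb),np.ones(73)]
    p=w2px(tag,(T@P.T).T[:,:3]); return p[:,0].min(),p[:,0].max(),p[:,1].min()
E
python3 - <<'E'
from h import *
T=tool()
for d in(-3,-1,0,1,3): print(d,np.round(vial("wrist7",T,d,.159+.0637),1), np.round(vial("wrist7",T,d,.159-.0113),1))
a=cv2.imread("pics/wrist7.png")[225:345,260:380]; cv2.imwrite("pics/c7.png",cv2.resize(a,(600,600),interpolation=2))
E
```

```text
-3 [296.7 338.  249.8] [286.3 347.6 320.4]
-1 [296.6 338.1 246.1] [286.2 347.7 315.3]
0 [296.6 338.1 244.3] [286.1 347.8 312.7]
1 [296.6 338.2 242.5] [286.  347.9 310.2]
3 [296.5 338.2 238.9] [285.9 348.  305. ]
```

View pics/c7.png

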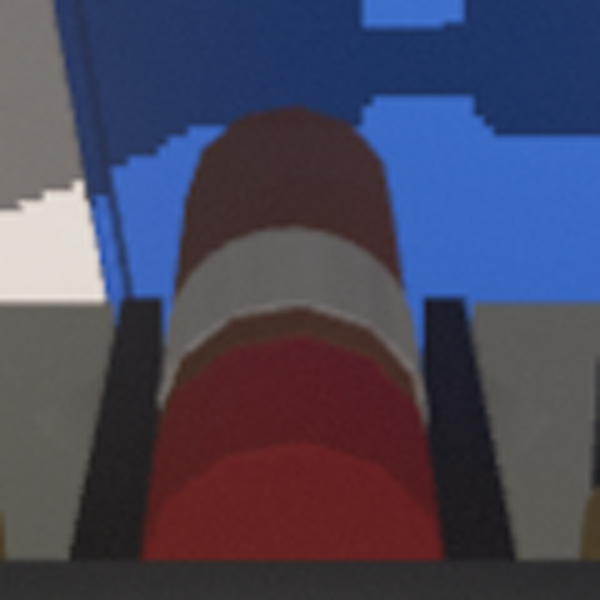

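```bash
python3 -m creep '[[0,8,-14,0,0],[0,18,-30,0,0],[0,21,-37,0,0],[0,21,-37,0,0],[0,21,-37,0,0],[0,21,-37,0,0],[0,21,-37,0,0],[0,21,-37,0,0],[0,16,-27,0,0],[0,9,-14,0,0]]'
python3 -m creep '[[0,1,-2,8,0],[0,0,0,16,0],[0,0,0,16,0],[0,0,0,10,0],[0,0,0,2,0],[0,0,0,0,0],[0,0,0,0,0],[0,0,0,0,0]]'
python3 - <<'E'
from h import *
for t in("wrist",):grab(t,t+"8")
print(bot.state()["qpos"]);print(tool().round(4))
a=cv2.imread("pics/wrist8.png")[190:350,240:400]; cv2.imwrite("pics/c8.png",cv2.resize(a,(600,600),interpolation=2))
E
```

```text
time: 16.98
tool_pos: [0.6296, 0.0146, 0.3731]
tool_rot: [0.0, 1.0, 0.001, -0.002]
force: [0.6, -0.2, -0.6]
opening: 0.0218
grip_force: 15.0
time: 17.65
tool_pos: [0.6296, 0.013, 0.3246]
tool_rot: [-0.0, 1.0, -0.0, 0.001]
force: [0.1, -1.2, 0.5]
opening: 0.0216
grip_force: 15.0
[ 3.30424991e-01  3.44380917e-01 -2.00972854e-01  2.18068047e-04
 -1.02381448e+00  1.23995914e+00]
[[ 1.000e+00 -3.000e-04  1.600e-03  6.296e-01]
 [-3.000e-04 -1.000e+00  4.000e-04  1.310e-02]
 [ 1.600e-03 -4.000e-04 -1.000e+00  3.247e-01]
 [ 0.000e+00  0.000e+00  0.000e+00  1.000e+00]]
```

View pics/c8.png

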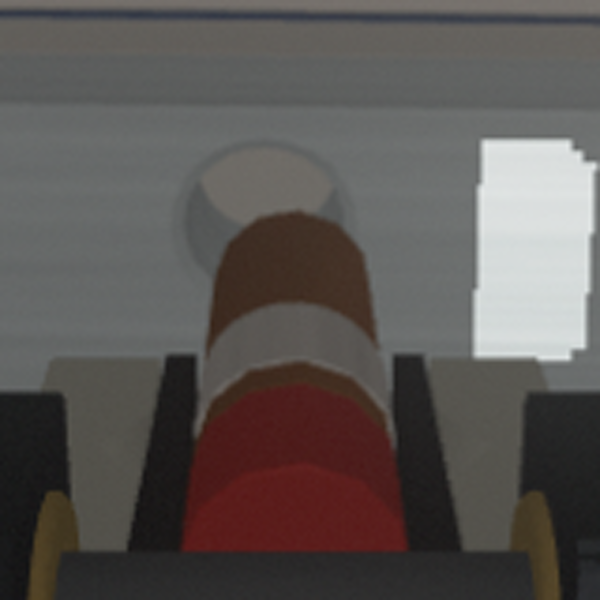

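```bash
cat >> h.py <<'E'
from scipy.optimize import least_squares
def circ(tag,left,right,top,z,x0):
    "world circle (x,y,r) at height z whose image spans left,right,top"
    a=np.linspace(0,2*np.pi,181)
    def f(q):
        p=w2px(tag,np.c_[q[0]+q[2]*np.cos(a),q[1]+q[2]*np.sin(a),np.full(181,z)]); return [p[:,0].min()-left,p[:,0].max()-right,p[:,1].min()-top]
    return least_squares(f,[*x0,.0125],x_scale=.01).x
E
python3 - <<'E'
from h import *
s=lambda u:240+u/3.75
print(circ("wrist8",s(175),s(355),190+140/3.75,.08,(.63,.018)),circ("wrist8",s(187),s(343),190+142/3.75,.08,(.63,.018)))
T=tool()
for d in(-2,-1,0,1,2): print(d,np.round(vial("wrist8",T,d,.159+.0637),1))
print(s(212),s(375),190+210/3.75)
E
```

```text
[0.62973855 0.01709261 0.01389513] [0.63129962 0.01708322 0.01201824]
-2 [296.5 338.  247.7]
-1 [296.4 338.1 245.9]
0 [296.4 338.1 244. ]
1 [296.4 338.1 242.2]
2 [296.3 338.2 240.4]
296.5333333333333 340.0 246.0
```

```bash
python3 -m creep '[[0,1.4,-4.5,0,0],[0,0,0,6,0],[0,0,0,8,0],[0,0,0,5,0],[0,0,0,4,0],[0,0,0,4,0],[0,0,0,4,0],[0,0,0,4,0],[0,0,0,0,0],[0,0,0,0,0]]'
python3 - <<'E'
from h import *
print(bot.state()["force"],bot.state()["ft_torque"]);print(tool().round(4)[:3,3])
E
```

```text
time: 18.53
tool_pos: [0.6308, 0.0178, 0.2884]
tool_rot: [0.0, 1.0, -0.0, -0.0]
force: [0.4, 0.4, -0.0]
opening: 0.0218
grip_force: 15.0
[ 0.40065841  0.39451214 -0.03758911] [-0.05907909 -0.0302275  -0.04147916]
[0.6308 0.0178 0.2884]
```

It is in the well with no contact force. Lowering to the floor and releasing.

```bash
python3 -m creep '[[0,0,0,5,0],[0,0,0,5,0],[0,0,0,4,0],[0,0,0,3,0],[0,0,0,2,0],[0,0,0,1,0],[0,0,0,1,0],[0,0,0,0,0]]'
python3 -m creep '[[40,0,0,0,0],[40,0,0,0,0],[40,0,0,0,0],[40,0,0,0,0],[40,0,0,-20,0],[40,0,0,-35,0],[40,0,0,-35,0],[40,0,0,-30,0],[40,0,0,0,0],[40,0,0,0,0]]'
python3 - <<'E'
from h import *
grab("wrist","wrist9");grab("scene","scene9");print(bot.state()["force"]);print(tool().round(4)[:3,3])
E
```

```text
time: 19.2
tool_pos: [0.6309, 0.0179, 0.2678]
tool_rot: [0.0, 1.0, 0.0, 0.0]
force: [0.0, 0.7, 0.2]
opening: 0.0217
grip_force: 15.0
time: 20.03
tool_pos: [0.631, 0.0179, 0.3901]
tool_rot: [-0.001, 1.0, -0.0, 0.002]
force: [-0.2, 0.5, -0.2]
opening: 0.04
grip_force: 0.0
[-0.78476794 -0.30627738 -0.70566426]
[0.6304 0.0178 0.387 ]
```

```bash
python3 -m creep '[[40,-7,15,0,0],[40,-14,32,0,0],[40,-18,41,0,0],[40,-18,41,0,0],[40,-18,41,0,0],[40,-18,41,0,0],[40,-18,41,0,0],[40,-18,41,0,0],[40,-18,41,0,0],[40,-13,30,0,0]]'
python3 -m creep '[[40,-6,13,10,0],[40,-0.8,0,20,0],[40,0,0,30,0],[40,0,0,30,0],[40,0,0,30,0],[40,0,0,20,0],[40,0,0,14,0],[40,0,0,6,0],[40,0,0,0,0],[40,0,0,0,0]]'
python3 - <<'E'
from h import *
print(tool().round(4)); print(to_tool([.4642,-.359,.0675]))
E
```

```text
time: 20.97
tool_pos: [0.4772, -0.3285, 0.3863]
tool_rot: [-0.0, 1.0, -0.0, -0.001]
force: [0.2, 0.9, -0.2]
opening: 0.0404
grip_force: 0.0
time: 21.8
tool_pos: [0.4922, -0.348, 0.2486]
tool_rot: [0.016, 0.999, 0.008, 0.027]
force: [25.2, -16.2, 79.2]
opening: 0.0397
grip_force: 41.8
[[ 0.9984  0.0143  0.055   0.4922]
 [ 0.016  -0.9994 -0.0307 -0.348 ]
 [ 0.0545  0.0316 -0.998   0.2486]
 [ 0.      0.      0.      1.    ]]
[-37.98504517   4.83900636  20.52432246]
```

I exceeded the per-row step limit, so the travel fell short and a finger came down on the vial. Backing off and looking.

```bash
python3 -m creep '[[40,0,0,-20,0],[40,0,0,-30,0],[40,0,0,-40,0],[40,0,0,-40,0],[40,-35,0,-30,0],[40,-35,0,0,0],[40,-30,0,0,0],[40,0,0,0,0],[40,0,0,0,0]]'
python3 - <<'E'
from h import *
grab("wrist","wrist10");print(bot.state()["force"]);print(tool().round(4))
E
```

```text
time: 22.55
tool_pos: [0.374, -0.3392, 0.3843]
tool_rot: [-0.0, 1.0, -0.001, -0.0]
force: [-0.7, -0.5, -0.6]
opening: 0.0399
grip_force: 0.0
[ 0.20538291 -0.12953827 -0.56224946]
[[ 1.000e+00 -9.000e-04 -7.000e-04  3.752e-01]
 [-9.000e-04 -1.000e+00  3.000e-04 -3.393e-01]
 [-7.000e-04 -3.000e-04 -1.000e+00  3.843e-01]
 [ 0.000e+00  0.000e+00  0.000e+00  1.000e+00]]
```

View pics/wrist10.png

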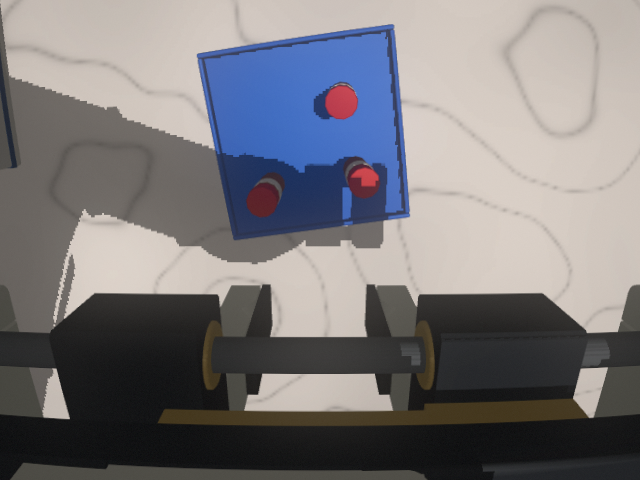

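All three remaining vials still stand, at (341,102), (363,181) and (264,198).

Run:
```python
from h import *
np.set_printoptions(precision=4,suppress=True)
for u,v in((341,101.5),(363,181.5),(264,198)): p=px2w("wrist10",u,v,.079);print(p,to_tool([p[0]+.0004,p[1],.0675]))
```

```text
[ 0.4572 -0.3547  0.079 ] [ 82.6343  15.3888 157.6975]
[ 0.4033 -0.3708  0.079 ] [ 28.7734  31.5623 157.7306]
[ 0.3916 -0.301   0.079 ] [ 17.0136 -38.2428 157.7583]
```

```bash
python3 -m creep '[[40,20,4,5,0],[40,30,6,10,0],[40,25,5,15,0],[40,7.6,0.4,20,0],[40,0,0,30,0],[40,0,0,30,0],[40,0,0,25,0],[40,0,0,15,0],[40,0,0,7.7,0],[40,0,0,0,0]]'
python3 -m creep '[[40,0,0,0,0],[0,0,0,0,0],[0,0,0,0,0],[0,0,0,0,0],[0,0,0,0,0],[0,0,0,0,0],[0,0,0,0,0]]' 15
python3 - <<'E'
from h import *
print(tool().round(4)[:3,3])
E
python3 -m creep '[[0,0,0,-5,0],[0,0,0,-20,0],[0,0,0,-30,0],[0,0,0,-35,0],[0,0,0,-35,0],[0,0,0,-20,0],[0,0,0,-5,0],[0,0,0,0,0],[0,0,0,0,0]]'
python3 - <<'E'
from h import *
grab("wrist","wrist11");print(tool().round(4),to_tool([.589,.0184,.215])); T=tool()
for d in(-2,0,2): print(d,np.round(vial("wrist11",T,d,.159+.0637),1),np.round(vial("wrist11",T,d,.159-.0113),1))
a=cv2.imread("pics/wrist11.png")[225:345,260:380]; cv2.imwrite("pics/c11.png",cv2.resize(a,(600,600),interpolation=2))
E
```

```text
time: 23.43
tool_pos: [0.4585, -0.3543, 0.2242]
tool_rot: [-0.001, 1.0, 0.0, -0.002]
force: [0.3, -0.4, 0.7]
opening: 0.04
grip_force: 0.0
time: 24.02
tool_pos: [0.459, -0.3548, 0.2281]
tool_rot: [0.0, 1.0, 0.0, 0.001]
force: [-0.5, 1.9, 6.5]
opening: 0.0219
grip_force: 15.0
[ 0.459  -0.3548  0.2281]
time: 24.77
tool_pos: [0.4582, -0.3543, 0.3765]
tool_rot: [-0.0, 1.0, -0.0, -0.0]
force: [0.7, -0.2, -1.5]
opening: 0.0216
grip_force: 15.0
[[ 1.000e+00 -4.000e-04 -1.800e-03  4.581e-01]
 [-4.000e-04 -1.000e+00  1.200e-03 -3.543e-01]
 [-1.800e-03 -1.200e-03 -1.000e+00  3.757e-01]
 [ 0.000e+00  0.000e+00  0.000e+00  1.000e+00]] [ 131.00562365 -372.58472537    1.92111576]
-2 [296.6 338.  247.9] [286.2 347.6 317.8]
0 [296.5 338.1 244.3] [286.1 347.7 312.7]
2 [296.5 338.1 240.7] [285.9 347.9 307.5]
```

View pics/c11.png

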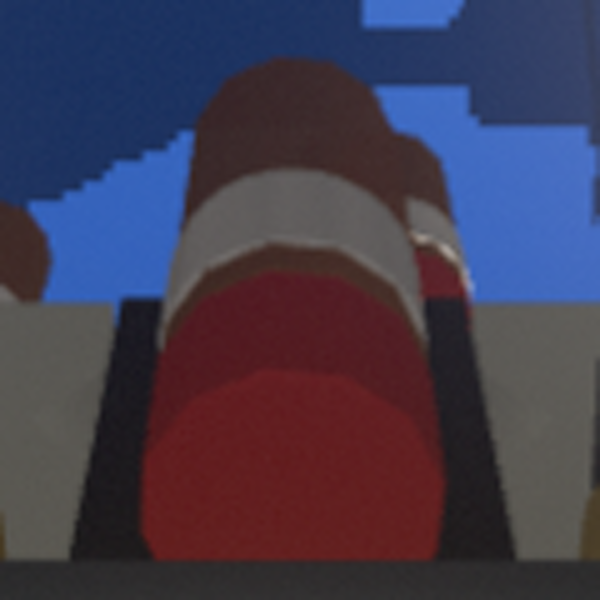

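```bash
python3 -m creep '[[0,4,-12,0,0],[0,8.7,-26,0,0],[0,12.1,-36,0,0],[0,12.1,-36,0,0],[0,12.1,-36,0,0],[0,12.1,-36,0,0],[0,12.1,-36,0,0],[0,12.1,-36,0,0],[0,12.1,-36,0,0],[0,12.1,-36,0,0]]'
python3 -m creep '[[0,8.7,-26,0,0],[0,4.7,-14,0,0],[0,2.4,-6.6,8,0],[0,0,0,18,0],[0,0,0,16,0],[0,0,0,7,0],[0,0,0,2,0],[0,0,0,0,0],[0,0,0,0,0]]'
python3 - <<'E'
from h import *
grab("wrist","wrist12");print(tool().round(4),to_tool([.5834,.0184,.1086]))
E
```

```text
time: 25.65
tool_pos: [0.568, -0.0262, 0.3756]
tool_rot: [0.0, 1.0, 0.0, -0.001]
force: [0.9, 0.1, -0.4]
opening: 0.0214
grip_force: 15.0
time: 26.4
tool_pos: [0.5842, 0.0176, 0.3265]
tool_rot: [0.0, 1.0, -0.0, 0.0]
force: [-0.7, -1.0, 0.0]
opening: 0.0217
grip_force: 15.0
[[ 1.000e+00 -5.000e-04  1.200e-03  5.843e-01]
 [-5.000e-04 -1.000e+00  2.000e-04  1.770e-02]
 [ 1.200e-03 -2.000e-04 -1.000e+00  3.269e-01]
 [ 0.000e+00  0.000e+00  0.000e+00  1.000e+00]] [-1.11056309 -0.68259942 59.28977086]
```

Picture quota is used up, so I'll use image code and force feedback from here. Inserting.

```bash
python3 -m creep '[[0,-1,-0.7,0,0],[0,0,0,6,0],[0,0,0,8,0],[0,0,0,6,0],[0,0,0,4,0],[0,0,0,4,0],[0,0,0,4,0],[0,0,0,4,0],[0,0,0,0,0],[0,0,0,0,0]]'
python3 - <<'E'
from h import *
print(bot.state()["force"],bot.state()["ft_torque"]);print(tool().round(4)[:3,3])
E
```

```text
time: 27.28
tool_pos: [0.583, 0.0187, 0.2898]
tool_rot: [0.0, 1.0, -0.0, -0.0]
force: [0.3, 0.3, -0.6]
opening: 0.0218
grip_force: 15.0
[ 0.33313222  0.28595001 -0.58317817] [ 0.01021673 -0.0305475   0.05316669]
[0.583  0.0187 0.2898]
```

```bash
python3 -m creep '[[0,0,0,5,0],[0,0,0,5,0],[0,0,0,4,0],[0,0,0,3,0],[0,0,0,2,0],[0,0,0,1,0],[0,0,0,0,0],[0,0,0,0,0]]'
python3 -m creep '[[40,0,0,0,0],[40,0,0,0,0],[40,0,0,0,0],[40,0,0,0,0],[40,0,0,-20,0],[40,0,0,-35,0],[40,0,0,-35,0],[40,0,0,-30,0],[40,0,0,0,0],[40,0,0,0,0]]'
python3 - <<'E'
from h import *
print(bot.state()["force"]);print(tool().round(4)[:3,3])
for p in([.4033,-.3708],[.3916,-.301],[.4023,-.3713],[.3894,-.2994]):print(to_tool([*p,.0675]))
E
```

```text
time: 27.95
tool_pos: [0.5831, 0.0187, 0.2701]
tool_rot: [0.0, 1.0, -0.0, 0.0]
force: [-0.3, 0.5, -0.0]
opening: 0.0214
grip_force: 15.0
time: 28.78
tool_pos: [0.5832, 0.0188, 0.3924]
tool_rot: [-0.001, 1.0, 0.0, 0.002]
force: [0.0, 0.0, -0.7]
opening: 0.0399
grip_force: 0.0
[ 0.04816992  0.03008628 -0.68100634]
[0.5832 0.0188 0.3924]
[-181.35959815  390.07103068  164.48622241]
[-193.05870668  320.27090286  164.54114308]
[-182.35959429  390.57101233  164.48111823]
[-195.258668    318.6708656   164.53400546]
```

```bash
python3 -m creep '[[40,-9,15,0,0],[40,-17,27,0,0],[40,-20,33,0,0],[40,-20,33,0,0],[40,-20,33,0,0],[40,-20,33,0,0],[40,-20,33,0,0],[40,-20,33,0,0],[40,-20,33,0,0],[40,-20,33,0,0]]'
python3 -m creep '[[40,-17,27,0,0],[40,-12,10,0,0],[40,-6,5,0,0],[40,0,0,0,0],[40,0,0,0,0],[40,0,0,0,0],[40,0,0,0,0]]'
cat >> h.py <<'E'
def caps(tag):
    h=cv2.cvtColor(cv2.imread(f"pics/{tag}.png"),cv2.COLOR_BGR2HSV); out=[]
    m=cv2.inRange(h,(0,150,60),(8,255,255))|cv2.inRange(h,(172,150,60),(180,255,255));m[280:]=0
    for c in cv2.findContours(m,0,1)[0]:
        if cv2.contourArea(c)>150: out.append((cv2.minEnclosingCircle(c),cv2.boundingRect(c)))
    return out
E
python3 - <<'E'
from h import *
grab("wrist","wrist13");print(tool().round(4))
for tag in("wrist13","wrist10","wrist6"):
  for (c,r),b in caps(tag): p=px2w(tag,*c,.079);print(tag,c,r,b,p,to_tool([p[0],p[1],.0675]))
E
```

```text
time: 29.62
tool_pos: [0.3948, -0.2886, 0.3889]
tool_rot: [-0.0, 1.0, -0.0, -0.001]
force: [0.7, -0.6, 0.1]
opening: 0.04
grip_force: 0.0
time: 30.2
tool_pos: [0.3625, -0.3286, 0.3899]
tool_rot: [-0.0, 1.0, 0.001, -0.0]
force: [1.1, 0.8, -0.4]
opening: 0.0401
grip_force: 0.0
[[ 1.000e+00  1.300e-03 -2.000e-04  3.626e-01]
 [ 1.300e-03 -1.000e+00  1.000e-04 -3.286e-01]
 [-2.000e-04 -1.000e-04 -1.000e+00  3.899e-01]
 [ 0.000e+00  0.000e+00  0.000e+00  1.000e+00]]
wrist13 (276.38189697265625, 184.1509246826172) 14.604430198669434 (262, 171, 29, 28) [ 0.38905661 -0.29897346  0.079     ] [ 26.58744957 -29.60045812 163.4224368 ]
wrist13 (378.0, 165.5) 15.207006454467773 (363, 151, 31, 29) [ 0.40252366 -0.37114864  0.079     ] [ 39.9573084   42.5927868  163.41137424]
wrist10 (262.16326904296875, 200.61224365234375) 15.53719711303711 (247, 186, 31, 30) [ 0.38970151 -0.29961696  0.079     ] [ 27.23147712 -28.9560929  163.42224442]
wrist10 (364.0, 178.0) 14.14223575592041 (350, 167, 29, 21) [ 0.40575941 -0.37144299  0.079     ] [ 43.19265474  42.8914969  163.41076094]
wrist10 (341.39404296875, 101.97019958496094) 16.621232986450195 (326, 86, 31, 33) [ 0.45686191 -0.35495301  0.079     ] [ 94.31731155  26.47033355 163.40361037]
wrist6 (292.6764831542969, 156.35293579101562) 12.423735618591309 (281, 144, 24, 25) [ 0.38891875 -0.29917409  0.079     ] [ 26.44931974 -29.40001491 163.42243736]
wrist6 (375.0, 141.0) 12.530064582824707 (363, 129, 25, 25) [ 0.40241962 -0.37123664  0.079     ] [ 39.85314686  42.68064997 163.41138227]
wrist6 (281.5, 79.0) 13.200478553771973 (270, 66, 25, 27) [ 0.45388226 -0.29069325  0.079     ] [ 91.42418523 -37.79338081 163.41185016]
wrist6 (362.64459228515625, 67.0662612915039) 13.201427459716797 (351, 54, 25, 27) [ 0.46357848 -0.35876085  0.079     ] [101.02875138  30.28721415 163.40195386]
```

```bash
cat >> h.py <<'E'
def dmeas(tag):
    "d (mm) of held vial in tool x from front bottom edge (blue bg) "
    h=cv2.cvtColor(cv2.imread(f"pics/{tag}.png"),cv2.COLOR_BGR2HSV); T=tool(); v=[]
    for u in range(313,322):
        col=h[180:300,u]; ok=((col[:,0]<25)|(col[:,0]>165))&(col[:,1]>90); v.append(180+int(np.argmax(ok)))
    f=lambda d:vial(tag,T,d,.159+.0637)[2]; v0=np.median(v); ds=np.linspace(-8,8,33); vs=[f(d) for d in ds]
    return v,float(np.interp(-v0,-np.array(vs),ds))
E
python3 -m creep '[[40,15,15,5,0],[40,20,20,10,0],[40,5,7.6,20,0],[40,0,0,25,0],[40,0,0,30,0],[40,0,0,30,0],[40,0,0,25,0],[40,0,0,12,0],[40,0,0,6.4,0],[40,0,0,0,0]]'
python3 -m creep '[[40,0,0,0,0],[0,0,0,0,0],[0,0,0,0,0],[0,0,0,0,0],[0,0,0,0,0],[0,0,0,0,0],[0,0,0,0,0]]' 15
python3 -m creep '[[0,0,0,-5,0],[0,0,0,-20,0],[0,0,0,-30,0],[0,0,0,-35,0],[0,0,0,-35,0],[0,0,0,-20,0],[0,0,0,-5,0],[0,0,0,0,0],[0,0,0,0,0]]'
python3 - <<'E'
from h import *
grab("wrist","wrist14");print(tool().round(4),dmeas("wrist14"),dmeas("wrist7"),dmeas("wrist11"));print(to_tool([.547,.019,.1657]))
E
```

```text
time: 31.08
tool_pos: [0.4021, -0.3713, 0.2253]
tool_rot: [-0.001, 1.0, 0.0, -0.001]
force: [-0.3, 0.1, 0.5]
opening: 0.0401
grip_force: 0.0
time: 31.67
tool_pos: [0.4023, -0.3721, 0.2275]
tool_rot: [0.0, 1.0, 0.0, 0.001]
force: [0.4, 1.6, 6.4]
opening: 0.0216
grip_force: 15.0
time: 32.42
tool_pos: [0.4015, -0.3716, 0.3761]
tool_rot: [-0.0, 1.0, -0.0, -0.0]
force: [0.2, 0.7, -1.0]
opening: 0.0217
grip_force: 15.0
[[ 1.000e+00 -4.000e-04 -1.700e-03  4.015e-01]
 [-4.000e-04 -1.000e+00  1.300e-03 -3.716e-01]
 [-1.700e-03 -1.300e-03 -1.000e+00  3.754e-01]
 [ 0.000e+00  0.000e+00  0.000e+00  1.000e+00]] ([258, 258, 257, 257, 258, 257, 257, 257, 257], -7.065523612879585) ([288, 288, 288, 288, 288, 287, 287, 287, 287], 8.0) ([275, 274, 274, 275, 275, 275, 275, 275, 275], 8.0)
[ 145.72391411 -390.39309095   50.91348058]
```

Run:
```python
import cv2,numpy as np
for t in("wrist7","wrist11","wrist14"):
    a=cv2.imread(f"pics/{t}.png").astype(int)[200:330,315:320].mean(1); d=a[:,0]-a[:,2]
    print(t,[f"{200+i}:{int(x)}" for i,x in enumerate(d) if i%1==0 and (i+1<len(d)) and abs(d[min(i+1,129)]-d[i-1])>12])
    print([f"{300+i}:{int(x)}" for i,x in enumerate(a[95:,2]) if i%3==0][:10])
```

```text
wrist7 ['200:64', '245:62', '246:23', '247:-11', '270:-15', '286:-15', '287:-25', '292:-39', '313:-56']
['300:84', '303:85', '306:85', '309:85', '312:85', '315:85', '318:90', '321:101', '324:100', '327:101']
wrist11 ['200:65', '235:67', '236:26', '237:-11', '259:-6', '273:-13', '274:-23', '278:-31', '279:-42', '299:-62']
['300:82', '303:85', '306:99', '309:98', '312:97', '315:98', '318:99', '321:97', '324:99', '327:99']
wrist14 ['200:69', '244:54', '245:15', '246:-17', '268:-31', '269:-16', '284:-14', '285:-24', '290:-40', '311:-58']
['300:91', '303:90', '306:90', '309:90', '312:90', '315:90', '318:108', '321:104', '324:104', '327:104']
```

```bash
python3 -m creep '[[0,4.5,-12,0,0],[0,9.6,-26,0,0],[0,13.4,-36,0,0],[0,13.4,-36,0,0],[0,13.4,-36,0,0],[0,13.4,-36,0,0],[0,13.4,-36,0,0],[0,13.4,-36,0,0],[0,13.4,-36,0,0],[0,13.4,-36,0,0]]'
python3 -m creep '[[0,11.1,-30,0,0],[0,7.4,-20,0,0],[0,3.7,-10,8,0],[0,1.5,-4.4,18,0],[0,0,0,16,0],[0,0,0,7,0],[0,0,0,2,0],[0,0,0,0,0],[0,0,0,0,0]]'
python3 - <<'E'
from h import *
grab("wrist","wrist15");print(tool().round(4),to_tool([.5463,.019,.1086]))
E
```

```text
time: 33.3
tool_pos: [0.5231, -0.044, 0.375]
tool_rot: [0.0, 1.0, -0.0, -0.001]
force: [1.0, -0.8, 0.8]
opening: 0.0217
grip_force: 15.0
time: 34.05
tool_pos: [0.5471, 0.0181, 0.3259]
tool_rot: [0.0, 1.0, -0.0, 0.0]
force: [0.4, 0.2, -0.0]
opening: 0.0218
grip_force: 15.0
[[ 1.000e+00 -5.000e-04  1.000e-03  5.472e-01]
 [-5.000e-04 -1.000e+00  1.000e-04  1.810e-02]
 [ 1.000e-03 -1.000e-04 -1.000e+00  3.264e-01]
 [ 0.000e+00  0.000e+00  0.000e+00  1.000e+00]] [-1.13860518 -0.84079017 58.75094676]
```

```bash
python3 -m creep '[[0,-1.1,-0.8,0,0],[0,0,0,6,0],[0,0,0,8,0],[0,0,0,6,0],[0,0,0,4,0],[0,0,0,4,0],[0,0,0,4,0],[0,0,0,4,0],[0,0,0,0,0],[0,0,0,0,0]]'
python3 - <<'E'
from h import *
print(bot.state()["force"],bot.state()["ft_torque"]);print(tool().round(4)[:3,3])
E
```

```text
time: 34.93
tool_pos: [0.5459, 0.0193, 0.2895]
tool_rot: [0.0, 1.0, -0.0, -0.0]
force: [-0.2, -0.1, 0.1]
opening: 0.0215
grip_force: 15.0
[-0.20303022 -0.11028347  0.08193551] [-0.09079237 -0.01347329  0.00622145]
[0.5459 0.0193 0.2895]
```

```bash
python3 -m creep '[[0,0,0,5,0],[0,0,0,5,0],[0,0,0,4,0],[0,0,0,3,0],[0,0,0,2,0],[0,0,0,1,0],[0,0,0,0,0],[0,0,0,0,0]]'
python3 -m creep '[[40,0,0,0,0],[40,0,0,0,0],[40,0,0,0,0],[40,0,0,0,0],[40,0,0,-20,0],[40,0,0,-35,0],[40,0,0,-35,0],[40,0,0,-30,0],[40,0,0,0,0],[40,0,0,0,0]]'
python3 -m creep '[[40,-7.4,15,0,0],[40,-13.3,27,0,0],[40,-16.3,33,0,0],[40,-16.3,33,0,0],[40,-16.3,33,0,0],[40,-16.3,33,0,0],[40,-16.3,33,0,0],[40,-16.3,33,0,0],[40,-16.3,33,0,0],[40,-11.8,24,0,0]]'
python3 -m creep '[[40,-6.9,14,0,0],[40,-3.5,7,0,0],[40,0,0,0,0],[40,0,0,0,0],[40,0,0,0,0]]'
python3 - <<'E'
from h import *
print(tool().round(4),to_tool([.389,-.299,.0675]))
E
```

```text
time: 35.6
tool_pos: [0.5459, 0.0193, 0.2697]
tool_rot: [0.0, 1.0, -0.0, 0.0]
force: [0.1, -0.0, 0.3]
opening: 0.0212
grip_force: 15.0
time: 36.43
tool_pos: [0.5462, 0.0194, 0.392]
tool_rot: [-0.001, 1.0, -0.0, 0.002]
force: [-0.7, 0.0, -0.9]
opening: 0.0397
grip_force: 0.0
time: 37.27
tool_pos: [0.3969, -0.2796, 0.3885]
tool_rot: [-0.0, 1.0, -0.0, -0.001]
force: [0.5, 0.0, -0.0]
opening: 0.0397
grip_force: 0.0
time: 37.68
tool_pos: [0.389, -0.2982, 0.3893]
tool_rot: [-0.0, 1.0, 0.0, -0.0]
force: [0.5, 0.7, -0.3]
opening: 0.0399
grip_force: 0.0
[[ 1.000e+00  3.000e-04 -6.000e-04  3.890e-01]
 [ 3.000e-04 -1.000e+00  3.000e-04 -2.982e-01]
 [-6.000e-04 -3.000e-04 -1.000e+00  3.893e-01]
 [ 0.000e+00  0.000e+00  0.000e+00  1.000e+00]] [1.49778506e-01 9.55010977e-01 1.62765340e+02]
```

```bash
python3 -m creep '[[40,0,1,15,0],[40,0,0,30,0],[40,0,0,35,0],[40,0,0,30,0],[40,0,0,25,0],[40,0,0,16,0],[40,0,0,8,0],[40,0,0,4,0],[40,0,0,0,0],[40,0,0,0,0]]'
python3 -m creep '[[0,0,0,0,0],[0,0,0,0,0],[0,0,0,0,0],[0,0,0,0,0],[0,0,0,0,0],[0,0,0,0,0]]' 15
python3 -m creep '[[0,0,0,-5,0],[0,0,0,-20,0],[0,0,0,-30,0],[0,0,0,-35,0],[0,0,0,-35,0],[0,0,0,-20,0],[0,0,0,-5,0],[0,0,0,0,0],[0,0,0,0,0]]'
python3 - <<'E'
from h import *
grab("wrist","wrist16");T=tool();print(T.round(4)); print(to_tool([.505,.0196,.1657]))
a=cv2.imread("pics/wrist16.png").astype(int)[200:330,315:320].mean(1); d=a[:,0]-a[:,2]
print([f"{200+i}:{int(x)}" for i,x in enumerate(d[:-1]) if abs(d[i+1]-d[i-1])>12])
for e in(-2,-1,0,1,2): print(e,vial("wrist16",T,e,.159+.0637)[2],vial("wrist16",T,e,.159-.0113)[2])
E
```

```text
time: 38.52
tool_pos: [0.3895, -0.2995, 0.2275]
tool_rot: [0.0, 1.0, 0.0, 0.001]
force: [-0.1, 0.0, 0.8]
opening: 0.0403
grip_force: 0.0
time: 39.02
tool_pos: [0.3892, -0.2998, 0.2273]
tool_rot: [0.0, 1.0, 0.0, 0.001]
force: [0.0, 1.4, 4.7]
opening: 0.0216
grip_force: 15.0
time: 39.77
tool_pos: [0.3884, -0.2995, 0.3761]
tool_rot: [-0.0, 1.0, -0.0, -0.0]
force: [0.1, -0.5, -1.1]
opening: 0.0214
grip_force: 15.0
[[ 1.000e+00 -4.000e-04 -1.800e-03  3.883e-01]
 [-4.000e-04 -1.000e+00  1.000e-03 -2.995e-01]
 [-1.800e-03 -1.000e-03 -1.000e+00  3.754e-01]
 [ 0.000e+00  0.000e+00  0.000e+00  1.000e+00]]
[ 116.93064686 -318.90834746   50.8490676 ]
['200:70', '245:56', '246:28', '247:-10', '270:-25', '271:-11', '286:-15', '287:-25', '292:-39', '314:-64']
-2 247.99613425801903 317.9113095487395
-1 246.18461661949465 315.3579174867544
0 244.36798102425868 312.79228200966213
1 242.5462238526374 310.214368922551
2 240.7193416632592 307.6241445399264
```

```bash
python3 -m creep '[[0,4.4,-12,0,0],[0,9.5,-26,0,0],[0,13.2,-36,0,0],[0,13.2,-36,0,0],[0,13.2,-36,0,0],[0,13.2,-36,0,0],[0,13.2,-36,0,0],[0,13.2,-36,0,0],[0,13.2,-36,0,0],[0,6.6,-18,0,0]]'
python3 -m creep '[[0,2.9,-8,0,0],[0,1,-4,0,0],[0,0,0,8,0],[0,0,0,18,0],[0,0,0,16,0],[0,0,0,7,0],[0,0,0,2,0],[0,0,0,0,0],[0,0,0,0,0]]'
python3 - <<'E'
from h import *
print(tool().round(4),to_tool([.505,.0196,.1086]))
E
```

```text
time: 40.65
tool_pos: [0.5025, 0.0115, 0.3749]
tool_rot: [0.0, 1.0, 0.001, -0.001]
force: [0.4, -0.2, -0.4]
opening: 0.0219
grip_force: 15.0
time: 41.4
tool_pos: [0.5058, 0.0198, 0.3262]
tool_rot: [0.0, 1.0, -0.0, 0.0]
force: [0.6, 0.5, -0.3]
opening: 0.0216
grip_force: 15.0
[[ 1.000e+00 -7.000e-04  6.000e-04  5.058e-01]
 [-7.000e-04 -1.000e+00 -0.000e+00  1.980e-02]
 [ 6.000e-04  0.000e+00 -1.000e+00  3.262e-01]
 [ 0.000e+00  0.000e+00  0.000e+00  1.000e+00]] [-0.96533608  0.21713195 58.57564995]
```

```bash
python3 -m creep '[[0,-1,0.2,0,0],[0,0,0,6,0],[0,0,0,8,0],[0,0,0,6,0],[0,0,0,4,0],[0,0,0,4,0],[0,0,0,4,0],[0,0,0,4,0],[0,0,0,0,0],[0,0,0,0,0]]'
python3 - <<'E'
from h import *
print(bot.state()["force"],bot.state()["ft_torque"]);print(tool().round(4)[:3,3])
E
```

```text
time: 42.23
tool_pos: [0.5047, 0.0201, 0.2895]
tool_rot: [0.0, 1.0, 0.0, -0.0]
force: [0.9, 0.2, -0.7]
opening: 0.0217
grip_force: 15.0
[ 0.94432052  0.24657086 -0.66707497] [-0.0028569  -0.04629329  0.00314441]
[0.5047 0.0201 0.2895]
```

```bash
python3 -m creep '[[0,0,0,5,0],[0,0,0,5,0],[0,0,0,4,0],[0,0,0,3,0],[0,0,0,2,0],[0,0,0,1,0],[0,0,0,0,0],[0,0,0,0,0]]'
python3 -m creep '[[40,0,0,0,0],[40,0,0,0,0],[40,0,0,0,0],[40,0,0,0,0],[40,0,0,-20,0],[40,0,0,-35,0],[40,0,0,-35,0],[87,0,0,-35,0],[87,5,-30,-20,0],[87,5,-35,-20,0]]'
python3 -m creep '[[87,5,-35,-15,0],[87,0,-10,0,0],[87,0,0,0,0],[87,0,0,0,0],[87,0,0,0,0],[87,0,0,0,0]]'
python3 - <<'E'
from h import *
for t in("wrist","scene","side"): grab(t,t+"17")
print(tool().round(4))
print(caps("wrist17"))
for (c,r),b in caps("wrist17"): print(px2w("wrist17",*c,.12))
# jar lid: white low-sat blob; pointer: dark in it
p=w2px("wrist17",[[.62,.19,.062]])[0];print("pred jar",p)
a=cv2.imread("pics/wrist17.png");h=cv2.cvtColor(a,cv2.COLOR_BGR2HSV)
m=cv2.inRange(h,(100,120,30),(130,255,255))
for c in cv2.findContours(m,0,1)[0]:
    if cv2.contourArea(c)>150: b=cv2.boundingRect(c);print("blue",b,px2w("wrist17",b[0]+b[2]/2,b[1]+b[3]/2,.03))
x,y=map(int,p); print(cv2.resize(h[max(0,y-70):y+70,x-70:x+70,2],(20,20),interpolation=cv2.INTER_AREA))
print(mat("side17")[:3],mat("scene17")[:3])
E
```

```text
time: 42.9
tool_pos: [0.5047, 0.0201, 0.2697]
tool_rot: [0.0, 1.0, 0.0, 0.0]
force: [1.3, -0.1, -0.0]
opening: 0.0219
grip_force: 15.0
time: 43.73
tool_pos: [0.5144, 0.0844, 0.4374]
tool_rot: [-0.001, 1.0, -0.002, 0.001]
force: [1.3, 0.3, 1.0]
opening: 0.0544
grip_force: 0.0
time: 44.23
tool_pos: [0.5195, 0.1293, 0.4492]
tool_rot: [0.0, 1.0, -0.0, -0.0]
force: [0.6, 0.0, 0.0]
opening: 0.0865
grip_force: 0.0
[[ 1.000e+00 -1.000e-03 -3.000e-04  5.196e-01]
 [-1.000e-03 -1.000e+00 -3.000e-04  1.293e-01]
 [-3.000e-04  3.000e-04 -1.000e+00  4.495e-01]
 [ 0.000e+00  0.000e+00  0.000e+00  1.000e+00]]
[(((454.770263671875, 232.229736328125), 13.12930679321289), (443, 221, 25, 24)), (((461.4832763671875, 180.92677307128906), 13.169580459594727), (450, 168, 25, 26))]
[0.50424146 0.02028318 0.12      ]
[0.54531946 0.01895841 0.12      ]
pred jar [246.02421977  82.30004435]
blue (358, 255, 50, 49) [0.42463173 0.06023767 0.03      ]
[[155 150 156 159 153 162 173 175 175 175 175 176 176 176 176 176 175 175
  175 175]
 [153 164 169 169 162 161 174 175 176 176 176 176 176 176 176 176 176 176
  175 17
[... 950 characters left out ...]
7 176 176 175 186 187 188 190 191 193 194 157 112 175 175 175
  163 175]
 [178 177 176 176 175 174 177 186 188 189 191 192 154 116 171 174 175 175
  166 169]
 [178 177 176 175 174 173 172 172 174 177 174 152 160 171 172 173 174 175
  173 162]
 [177 176 175 174 173 172 171 170 169 169 169 157 168 170 171 172 173 174
  174 165]
 [176 175 174 173 172 170 169 168 168 168 167 161 162 168 169 170 171 172
  173 172]
 [175 174 173 172 170 169 168 167 166 166 166 164 156 166 168 169 170 171
  172 173]
 [174 173 172 170 169 168 167 166 157 144 143 143 147 153 166 168 169 170
  171 172]]
(417.1291809082031, 324.2556457519531, 83.7793960571289) (464.91131591796875, 356.5893249511719, 53.996524810791016)
```

```bash
cat >> h.py <<'E'
def jar(tag,p,z=.062,thr=181):
    a=cv2.imread(f"pics/{tag}.png");h=cv2.cvtColor(a,cv2.COLOR_BGR2HSV)
    m=((h[...,2]>thr)&(h[...,1]<60)).astype(np.uint8); mm=np.zeros_like(m); x,y=map(int,p); s=np.s_[max(0,y-60):y+60,x-60:x+60]; mm[s]=m[s]
    c=max(cv2.findContours(cv2.morphologyEx(mm,cv2.MORPH_OPEN,np.ones((3,3))),0,1)[0],key=cv2.contourArea)
    P=np.array([px2w(tag,u,v,z)[:2] for u,v in cv2.convexHull(c)[:,0]]); (cx,cy),r=cv2.minEnclosingCircle((P*1000).astype(np.float32))
    f=np.zeros_like(m); cv2.fillPoly(f,[cv2.convexHull(c)],1); f=cv2.erode(f,np.ones((3,3))); ys,xs=np.nonzero((h[...,2]<110)&(f>0))
    D=np.array([px2w(tag,u,v,z)[:2] for u,v in zip(xs,ys)])*1000-[cx,cy]; q=D.mean(0); w,V=np.linalg.eigh(np.cov(D.T)); e=V[:,1]*np.sign(V[:,1]@q)
    return cx,cy,r,len(D),q,np.degrees(np.arctan2(q[1],q[0])),np.degrees(np.arctan2(e[1],e[0]))
E
python3 - <<'E'
from h import *
print(jar("wrist17",(246,82)))
h=cv2.cvtColor(cv2.imread("pics/wrist17.png"),cv2.COLOR_BGR2HSV)
for x,y in((.588,.0183),(.630,.0177)):
    p=w2px("wrist17",[[x,y,.12]])[0].astype(int);print(p,h[p[1],p[0]],h[p[1]+6,p[0]],h[p[1]-6,p[0]])
E
```

```text
(618.9686889648438, 193.1871337890625, 30.136383056640625, 274, array([ 8.49446172, 11.84265688]), np.float64(54.34900776732331), np.float64(53.87760160434322))
[467 123] [  1 146 164] [  1 147 163] [  0 146 164]
[473  64] [  1 149 163] [  1 146 162] [  1 152 161]
```

```bash
python3 -m creep '[[87,20,-13,0,0],[87,30,-19,0,0],[87,30,-19,0,0],[87,19,-13,0,0],[87,0,0,0,-7],[87,0,0,0,-7],[87,0,0,0,-7],[87,0,0,0,-7],[87,0,0,0,-7],[87,0,0,0,-7]]'
python3 -m creep '[[87,0,0,0,-7],[87,0,0,15,-5],[87,0,0,20,0],[87,0,0,20,0],[87,0,0,20,0],[87,0,0,0,0],[87,0,0,0,0],[87,0,0,0,0]]'
python3 - <<'E'
from h import *
print(bot.state()["qpos"]);T=tool();print(T.round(4),np.degrees(np.arctan2(T[1,0],T[0,0])),to_tool([.619,.1932,.045]))
grab("scene","scene18"); grab("wrist","wrist18"); print(w2px("scene18",[[.619,.193,.062]]))
try: print(jar("scene18",w2px("scene18",[[.619,.193,.062]])[0],thr=150))
except Exception as e: print(e)
E
```

```text
time: 45.22
tool_pos: [0.6189, 0.1935, 0.4494]
tool_rot: [0.0, 0.933, 0.361, -0.0]
force: [0.5, -0.3, 0.2]
opening: 0.0868
grip_force: 0.0
time: 45.88
tool_pos: [0.6192, 0.194, 0.3759]
tool_rot: [0.0, 0.891, 0.454, 0.001]
force: [0.9, -0.0, 0.6]
opening: 0.0871
grip_force: 0.0
[ 6.03825558e-01  3.34160288e-01 -9.14131508e-02  7.27818830e-04
 -1.14408962e+00  1.90898917e+00]
[[ 5.879e-01  8.089e-01  1.300e-03  6.192e-01]
 [ 8.089e-01 -5.879e-01  1.000e-04  1.940e-01]
 [ 8.000e-04  1.000e-03 -1.000e+00  3.759e-01]
 [ 0.000e+00  0.000e+00  0.000e+00  1.000e+00]] 53.99094047155635 [-1.01416758e+00 -6.28163732e-02  1.71914725e+02]
[[374.95202634 238.16312566]]
(619.6516723632812, 266.7310485839844, 336.2542419433594, 1833, array([ 21.86724638, -62.89411205]), np.float64(-70.8282790997689), np.float64(-68.82146895641915))
```

```bash
python3 -m creep '[[87,-1,0,15,0],[87,0,0,30,0],[87,0,0,35,0],[87,0,0,35,0],[87,0,0,25,0],[87,0,0,16,0],[87,0,0,10,0],[87,0,0,6,0],[87,0,0,0,0],[87,0,0,0,0]]'
python3 -m creep '[[0,0,0,0,0],[0,0,0,0,0],[0,0,0,0,0],[0,0,0,0,0],[0,0,0,0,0],[0,0,0,0,0],[0,0,0,0,0],[0,0,0,0,0],[0,0,0,0,0]]' 30
python3 -m creep '[[0,0,0,-5,0],[0,0,0,-15,0],[0,0,0,-30,0],[0,0,0,-35,0],[0,0,0,-35,0],[0,0,0,-35,0],[0,0,0,-20,0],[0,0,0,-10,0],[0,0,0,0,0],[0,0,0,0,0]]'
python3 - <<'E'
from h import *
print(bot.state()["force"]);T=tool();print(T.round(4));print(w2px("scene18",[[.643,-.211,.004]]))
E
```

```text
time: 46.82
tool_pos: [0.6187, 0.1936, 0.2038]
tool_rot: [0.0, 0.891, 0.454, 0.001]
force: [0.3, 0.7, -0.3]
opening: 0.087
grip_force: 0.0
time: 47.57
tool_pos: [0.6185, 0.1933, 0.2034]
tool_rot: [0.0, 0.891, 0.454, 0.001]
force: [0.3, -1.2, 5.0]
opening: 0.0614
grip_force: 30.0
time: 48.4
tool_pos: [0.6175, 0.1932, 0.3862]
tool_rot: [-0.0, 0.891, 0.454, -0.001]
force: [0.2, 0.2, -4.4]
opening: 0.0615
grip_force: 30.0
[ 0.2042908   0.23970788 -4.42504955]
[[ 5.882e-01  8.087e-01 -2.000e-03  6.175e-01]
 [ 8.087e-01 -5.882e-01 -1.000e-04  1.932e-01]
 [-1.300e-03 -1.600e-03 -1.000e+00  3.862e-01]
 [ 0.000e+00  0.000e+00  0.000e+00  1.000e+00]]
[[277.52227601 333.59487547]]
```

```bash
python3 -m creep '[[0,0,0,0,7],[0,0,0,0,7],[0,0,0,0,7],[0,0,0,0,7],[0,0,0,0,7],[0,0,0,0,7],[0,0,0,0,7],[0,0,0,0,7],[0,0,0,0,7],[0,0,0,0,7]]'
python3 -m creep '[[0,0,0,0,7],[0,0,0,0,7],[0,0,0,0,7],[0,0,0,0,7],[0,0,0,0,7],[0,0,0,0,7],[0,0,0,0,7],[0,0,0,0,7],[0,0,0,0,7],[0,0,0,0,7]]'
python3 -m creep '[[0,0,0,0,7],[0,0,0,0,5.5],[0,15,-3,0,0],[0,30,-6,0,0],[0,35,-8,0,0],[0,35,-8,0,0],[0,35,-8,0,0],[0,30,-6,0,0],[0,20,-4,0,0],[0,10,-2,0,0]]'
python3 -m creep '[[0,0,0,0,0],[0,0,0,0,0],[0,0,0,0,0]]'
python3 - <<'E'
from h import *
grab("wrist","wrist19");T=tool();print(T.round(4),np.degrees(np.arctan2(T[1,0],T[0,0])),bot.state()["qpos"])
np.set_printoptions(linewidth=250)
print(w2px("wrist19",[[.643,-.211,.004],[.628,-.31,.08],[.601,-.287,.08],[.669,-.294,.08]]))
g=cv2.imread("pics/wrist19.png",0); print(cv2.resize(g[:320],(40,20),interpolation=cv2.INTER_AREA))
E
```

```text
time: 49.23
tool_pos: [0.6175, 0.1931, 0.3841]
tool_rot: [0.001, 0.99, -0.142, -0.002]
force: [-0.7, -1.0, -3.9]
opening: 0.0616
grip_force: 30.0
time: 50.07
tool_pos: [0.6175, 0.1931, 0.3841]
tool_rot: [0.002, 0.729, -0.684, -0.001]
force: [-0.1, 1.2, -3.5]
opening: 0.0616
grip_force: 30.0
time: 50.9
tool_pos: [0.6308, -0.0242, 0.385]
tool_rot: [-0.002, -0.652, 0.758, 0.001]
force: [-0.2, -0.4, -4.1]
opening: 0.0617
grip_force: 30.1
time: 51.15
tool_pos: [0.6314, -0.0206, 0.3865]
tool_rot: [-0.001, -0.653, 0.757, 0.001]
force: [-0.1, 0.2, -2.8]
opening: 0.0618
grip_force: 30.1
[[-1.467e-01 -9.892e-01 -1.200e-03  6.315e-01]
 [-9.892e-01  1.467e-01 -0.000e+00 -2.020e-02]
 [ 2.000e-04  1.200e-03 -1.000e+00  3.868e-01]
 [ 0.000e+00  0.000e+00  0.000e+00  1.000e+00]] -98.43403434547174 [ 2.76317222e-01  3.00223856e-01 -1.14181121e-01 -3.13470616e-04
 -1.15757330e+00 -4.23392976e-01]
[[ 265.39056847  -25.79791388]
 [ 249.90347044 -226.33549594]
 [ 299.16004076 -199.57151285]
 [ 187.98469614 -189.56782756]]
[[161 161 159 166 166 166 166 158 165 165 157 146 155 154  83  61  61  62  64 119 1
[... 2477 characters left out ...]
24 147  85  89 162 180 166 143 165 176 178 177]
 [ 87 167 161 171 173 175 176 177 178 155 149 175 185 185 126  94  57  82 116  89  89 110  74  51  63 104  81  49  78 159  76  71  91 172 178 177 171 174 176 171]
 [ 52 155 162 170 173 174 176 177 136 103 102 105 167 166 149  99 100 143 139  61  75 134 131  81  47  83  85  51  51 144 168 103 103 121  96  82  70 170 172 157]
 [ 58 111 143  80  80  84  86  88  66  62  65  99  87  76  55  78  92  91  91  45  54  90  90  90  66  55  71  74 109  87  87  86  82  53  49  50  52 152 134  86]
 [ 61  48  36  33  34  35  35  34  34  34  33  90  73  71  51  91  91  91  90  44  53  90  90  90  88  42  71  74 116  30  31  31  31  31  31  31  32  38  70  66]]
```

```bash
python3 -m creep '[[0,10,0,0,0],[0,20,0,0,0],[0,25,0,0,0],[0,15,0,0,0],[0,5,0,0,0],[0,0,0,0,0],[0,0,0,0,0],[0,0,0,0,0]]'
python3 - <<'E'
from h import *
grab("wrist","wrist20");T=tool();print(T.round(4))
g=cv2.imread("pics/wrist20.png",0); p=w2px("wrist20",[[.643,-.211,.004]])[0];print(p)
m=(g<75).astype(np.uint8); m[170:]=0
for c in cv2.findContours(m,0,1)[0]:
    if cv2.contourArea(c)>800:
        print(cv2.boundingRect(c)); P=np.array([px2w("wrist20",u,v,.004)[:2] for u,v in c[:,0]])
        # keep half of rim facing away from reader
        q=P-P.mean(0); k=[i for i,(u,v) in enumerate(c[:,0]) if v>2]; P=P[k]
        f=least_squares(lambda s:np.hypot(P[:,0]-s[0],P[:,1]-s[1])-.042,[.643,-.211],loss="soft_l1",f_scale=.0007); print(f.x, np.median(abs(f.fun)))
E
```

```text
time: 51.87
tool_pos: [0.6206, -0.0945, 0.3877]
tool_rot: [0.0, -0.653, 0.757, 0.0]
force: [0.8, 0.2, -3.7]
opening: 0.0612
grip_force: 30.1
[[-1.470e-01 -9.891e-01  1.000e-04  6.206e-01]
 [-9.891e-01  1.470e-01  1.000e-04 -9.440e-02]
 [-2.000e-04 -1.000e-04 -1.000e+00  3.877e-01]
 [ 0.000e+00  0.000e+00  0.000e+00  1.000e+00]]
[268.89450036  71.03446083]
(223, 0, 98, 122)
[ 0.6405244  -0.21229847] 0.0011236302909581816
```

```bash
python3 -m creep '[[0,10,-4,0,0],[0,20,-7,0,0],[0,30,-10,0,0],[0,25,-8,0,0],[0,18,-5,0,0],[0,10,-3.5,0,0],[0,0,0,0,0],[0,0,0,0,0],[0,0,0,0,0]]'
python3 - <<'E'
from h import *
grab("wrist","wrist21");T=tool();print(T.round(4),to_tool([.641,-.2118,.049]))
np.set_printoptions(linewidth=250)
p=w2px("wrist21",[[.601,-.287,.08],[.669,-.294,.08],[.59,-.32,.08],[.66,-.33,.08]]);print(p)
a=cv2.imread("pics/wrist21.png"); print(cv2.resize(a[:200,150:450,2],(38,25),interpolation=cv2.INTER_AREA)); print(cv2.resize(a[:200,150:450,0],(38,25),interpolation=cv2.INTER_AREA))
E
```

```text
time: 52.67
tool_pos: [0.6409, -0.2119, 0.3875]
tool_rot: [-0.0, -0.653, 0.757, 0.0]
force: [0.2, -0.3, -2.8]
opening: 0.0616
grip_force: 30.1
[[-1.470e-01 -9.891e-01 -1.000e-04  6.409e-01]
 [-9.891e-01  1.470e-01  2.000e-04 -2.117e-01]
 [-2.000e-04  1.000e-04 -1.000e+00  3.877e-01]
 [ 0.000e+00  0.000e+00  0.000e+00  1.000e+00]] [  0.18547655  -0.17988254 179.69378163]
[[357.30345289 110.10355747]
 [256.33246689 114.96466757]
 [367.60763121  56.59452516]
 [259.82810623  57.34981749]]
[[197 198 198 198 191 185 195 199 200 200 200 200 200 200 200 200 199 199 198 198 198 197 197 197 195 195 195 194 193 192 185 176 191 191 191 192 182  55]
 [199 199 199 200 200 195 186 187 192 197 200 201 201 201 201 201 200 200 199 199 199 197 197 197 195 195 195 193 193 191 178 182 192 192 191 192 192  80]
 [200 200 201 201 201 202 201 198 194 190 188 191 196 199 201 201 201 201 200 199 199 198 197 197 195 195 195 193 193 187 173 187 192 193 192 192 192 108]
 [201 201 202 203 203 203 203 203 203 203 202 200 196 192 191 199 201 201 200 199 199 198 197 197 196 195 194 194 191 179 176 191 193 193 192 193
[... 6441 characters left out ...]
57  57  56  55  55  55  68 155 171 177 178 178 179 179 180 181 182 182 182 183]
 [181 181 182 182 182 182 182 181 181 180 180 180 178 176 172 162 117  59  57  55  54  53  53  54  55 104 174 176 177 178 179 179 180 180 181 181 182 182]
 [181 181 181 181 181 181 181 181 180 180 178 175 169 161 156 149  64  56  55  53  52  52  52  52  53  56 149 175 176 177 177 178 178 179 180 180 180 181]
 [181 181 181 181 181 181 181 180 179 175 167 157 155 162 169 116  56  54  53  51  49  44  43  48  51  52  97 175 176 176 177 177 177 178 178 179 180 180]
 [181 181 181 181 181 180 180 178 173 154 109 110 142 157 110  68  45  42  50  43  34  32  32  34  38  49  70 152 114 115 113 135 163 140 114 142 177 179]]
```

Run:
```python
from h import *
tag="wrist21";a=cv2.imread("pics/wrist21.png").astype(int)
m=((a[...,2]>150)&(a[...,0]<110)).astype(np.uint8); m[180:]=0;m[:,:200]=0;m[:,430:]=0
c=max(cv2.findContours(m,0,1)[0],key=cv2.contourArea); print(cv2.boundingRect(c))
P=np.array([px2w(tag,u,v,.08)[:2] for u,v in c[:,0]],np.float32)*1000; r=cv2.minAreaRect(P);print(r)
x,y,w,h=cv2.boundingRect(c)
def lin(pts):
    W=np.array([px2w(tag,u,v,.08)[:2] for u,v in pts]); k=np.polyfit(W[:,0],W[:,1],1); return np.degrees(np.arctan(k[0]))
us=range(x+6,x+w-6); print("strip top",lin([(u,np.nonzero(m[:,u])[0].min()) for u in us]),"bot",lin([(u,np.nonzero(m[:,u])[0].max()) for u in us]))
# front top edge: biggest dark drop below strip ; block left/right sides
pts=[]
for u in range(275,365):
    col=a[100:150,u].sum(1); 
    b=np.nonzero(m[:,u])[0]
# back edge: first v where intensity falls below 470 from top
bk=[(u,int(np.argmax(a[:,u].sum(1)<430))) for u in range(265,375,3)]; print(bk[::6],"back",lin(bk))
# side edges: rows 60..105
L=[];Rr=[]
for v in range(62,100,2):
    row=a[v,200:430].sum(1); d=np.nonzero(row<440)[0]; L.append((200+d[0],v)); Rr.append((200+d[-1],v))
for n,E in(("L",L),("R",Rr)):
    W=np.array([px2w(tag,u,v,.08)[:2] for u,v in E]); k=np.polyfit(W[:,1],W[:,0],1); print(n,E[0],E[-1],W.mean(0),np.degrees(np.arctan2(-1,-k[0])))
```

```text
(284, 94, 75, 21)
((624.8280029296875, -294.5475158691406), (12.002823829650879, 49.55739212036133), 79.54924011230469)
strip top -11.014599769926951 bot -10.866178354640416
[(265, 41), (283, 41), (301, 42), (319, 43), (337, 43), (355, 44), (373, 45)] back -10.764915668705106
L (np.int64(256), 62) (np.int64(255), 98) [ 0.66518971 -0.31631025] -101.73399739720998
R (np.int64(389), 62) (np.int64(386), 98) [ 0.57877177 -0.30348721] -100.30341817014494
```

Run:
```python
from h import *
tag="wrist21";T=tool();z=T[2,3]-.159+.0176
g=cv2.imread("pics/wrist21.png",0)
for v in range(240,336,8): print(v,[int(x) for x in g[v,290:346:4]])
A=[]
for v in range(262,318,2):
    row=g[v,295:342].astype(int); d=np.nonzero(row<row.max()*.72)[0]
    if 3<len(d)<25: A.append((295+(d.min()+d.max())/2,v))
W=np.array([px2w(tag,u,v,z) for u,v in A]); t=(W-T[:3,3])@T[:3,:3]*1000; k=np.polyfit(t[:,0],t[:,1],1); print(A[::4]); print(t[::4].round(1),"angle about tool z deg",np.degrees(np.arctan(k[0])),k)
```

```text
240 [98, 32, 94, 77, 33, 92, 92, 36, 82, 81, 34, 47, 91, 44]
248 [142, 184, 148, 100, 56, 46, 45, 45, 47, 43, 53, 107, 141, 182]
256 [93, 92, 93, 94, 93, 94, 94, 93, 93, 92, 93, 91, 88, 91]
264 [96, 96, 96, 96, 97, 102, 120, 175, 132, 102, 86, 93, 94, 94]
272 [198, 198, 198, 197, 197, 42, 42, 41, 42, 43, 167, 198, 198, 197]
280 [198, 198, 198, 144, 129, 36, 33, 33, 34, 34, 175, 197, 197, 143]
288 [99, 99, 99, 100, 98, 34, 35, 32, 34, 33, 88, 97, 99, 97]
296 [99, 98, 100, 99, 100, 31, 33, 32, 33, 33, 98, 99, 99, 99]
304 [99, 98, 98, 98, 99, 30, 33, 33, 33, 33, 98, 99, 99, 99]
312 [97, 98, 97, 98, 98, 28, 31, 33, 30, 30, 96, 98, 97, 98]
320 [98, 97, 97, 97, 97, 30, 31, 28, 28, 28, 98, 98, 98, 97]
328 [98, 98, 97, 98, 97, 30, 26, 27, 29, 26, 96, 97, 97, 98]
[(np.float64(319.0), 270), (np.float64(318.5), 278), (np.float64(318.5), 290), (np.float64(318.5), 298), (np.float64(318.5), 306), (np.float64(318.5), 314)]
[[ 32.2   1.9 141.4]
 [ 29.4   1.8 141.4]
 [ 25.2   1.8 141.4]
 [ 22.4   1.8 141.4]
 [ 19.5   1.8 141.4]
 [ 16.6   1.8 141.4]] angle about tool z deg 0.1498129196489457 [0.00261473 1.70574421]
```

```bash
python3 -m creep '[[0,0,0,0,2.5],[0,-2,-1.3,15,0],[0,0,0,30,0],[0,0,0,35,0],[0,0,0,35,0],[0,0,0,25,0],[0,0,0,16,0],[0,0,0,10,0],[0,0,0,5,0],[0,0,0,3,0]]'
python3 -m creep '[[0,0,0,2,0],[0,0,0,2,0],[0,0,0,1,0],[0,0,0,1,0],[0,0,0,0,0],[0,0,0,0,0]]'
python3 - <<'E'
from h import *
T=tool();print(bot.state()["force"],T.round(4)[:3,3],np.degrees(np.arctan2(T[1,0],T[0,0])))
E
```

```text
time: 53.55
tool_pos: [0.6429, -0.2103, 0.2138]
tool_rot: [0.0, -0.636, 0.771, -0.0]
force: [0.2, 1.2, -3.4]
opening: 0.0614
grip_force: 30.1
time: 54.05
tool_pos: [0.6426, -0.2109, 0.2081]
tool_rot: [0.0, -0.636, 0.772, -0.0]
force: [-0.5, -0.7, -3.3]
opening: 0.0613
grip_force: 30.1
[-0.50719752 -0.66959911 -3.27716051] [ 0.6426 -0.2109  0.2081] -101.01129206972968
```

```bash
python3 -m creep '[[0,0,0,0.5,0],[0,0,0,0.5,0],[0,0,0,0.5,0],[0,0,0,0,0],[87,0,0,0,0],[87,0,0,0,0],[87,0,0,0,0],[87,0,0,0,0],[87,0,0,0,0],[87,0,0,0,0]]'
python3 -m creep '[[87,0,0,-10,0],[87,0,0,-30,0],[87,0,0,-35,0],[87,0,0,-35,0],[87,0,0,-35,0],[87,-20,0,-35,0],[87,-30,0,0,0],[87,-30,0,0,0],[87,-30,0,0,0],[87,-10,0,0,0]]'
python3 -m creep '[[87,0,0,0,0],[87,0,0,0,0],[87,0,0,0,0],[87,0,0,0,0]]'
python3 - <<'E'
from h import *
for t in("wrist","side","scene"): grab(t,t+"22")
print(bot.state()["force"],tool().round(4))
p=w2px("wrist22",[[.641,-.2118,.066]])[0];print(p)
for thr in(140,165,181):
    try: print(thr,jar("wrist22",p,.066,thr))
    except Exception as e: print(thr,e)
g=cv2.imread("pics/wrist22.png",0);x,y=map(int,p);print(cv2.resize(g[y-70:y+70,x-70:x+70],(20,20),interpolation=cv2.INTER_AREA))
E
```

```text
time: 54.88
tool_pos: [0.6425, -0.2108, 0.2061]
tool_rot: [-0.0, -0.636, 0.772, 0.0]
force: [-0.3, -0.5, 0.4]
opening: 0.0866
grip_force: 0.0
time: 55.72
tool_pos: [0.6657, -0.0899, 0.3874]
tool_rot: [0.001, -0.637, 0.771, -0.0]
force: [0.3, -1.5, 0.7]
opening: 0.0866
grip_force: 0.0
time: 56.05
tool_pos: [0.6652, -0.094, 0.3863]
tool_rot: [-0.0, -0.636, 0.772, -0.0]
force: [0.2, -0.9, 0.5]
opening: 0.0872
grip_force: 0.0
[-0.298763    0.43869916  0.39347088] [[-1.920e-01 -9.814e-01 -1.000e-04  6.653e-01]
 [-9.814e-01  1.920e-01 -1.000e-04 -9.400e-02]
 [ 1.000e-04  1.000e-04 -1.000e+00  3.862e-01]
 [ 0.000e+00  0.000e+00  0.000e+00  1.000e+00]]
[317.07490571  50.08042865]
140 (640.9490356445312, -208.31472778320312, 54.178382873535156, 2739, array([1.5876288 , 7.05453827]), np.float64(77.31685145549723), np.float64(81.86296806422354))
165 (640.3409423828125, -212.6843719482422, 30.54905891418457, 468, array([ -2.71740693, -14.55461603]), np.float64(-100.57559763611573), np.float64(-101.16819743866283))
181 (640.4154052734375, -212.67298889160156, 30.25142478942871, 460, array([ -2.75666113, -14.3204966 ]), np.float64(-100.89601916687437), np.float64(-101.34072378826788))Traceback (most recent call last):
  File "<stdin>", line 8, in <module>
cv2.error: OpenCV(4.12.0) /io/opencv/modules/imgproc/src/resize.cpp:4208: error: (-215:Assertion failed) !ssize.empty() in function 'resize'
```

Jar is at (640.4, -212.7), facing -101°, which matches pad and reader. Next, checking the canister (in case it was knocked), the vials and the button before pressing.

```bash
python3 -m creep '[[20,-25,10,-5,0],[0,-30,20,-5,0],[0,-30,25,-5,0],[0,-30,25,-5,0],[0,-25,25,-5,0],[0,0,25,0,0],[0,0,20,0,0],[0,0,0,0,0],[0,0,0,0,0],[0,0,0,0,0]]'
python3 -m creep '[[0,0,0,0,0],[0,0,0,0,0],[0,0,0,0,0],[0,0,0,0,0]]'
python3 - <<'E'
from h import *
for t in("wrist","side","scene"): grab(t,t+"23")
T=tool();print(T.round(4))
d=cv2.absdiff(cv2.imread("pics/side5.png",0),cv2.imread("pics/side23.png",0))[330:480,200:320]; print("side canister diff",(d>30).sum(), d.mean())
for (t0,t1) in(("side0","side23"),("scene0","scene23")):
    print(mat(t1)[:3] if t1=="side23" else "")
d=cv2.absdiff(cv2.imread("pics/scene9.png",0),cv2.imread("pics/scene23.png",0))[170:230,310:390]; print("scene canister diff",(d>30).sum(),d.mean())
def reds(tag,z,smin=100):
    h=cv2.cvtColor(cv2.imread(f"pics/{tag}.png"),cv2.COLOR_BGR2HSV); m=cv2.inRange(h,(0,smin,60),(8,255,255))|cv2.inRange(h,(172,smin,60),(180,255,255)); m[285:]=0
    for c in cv2.findContours(m,0,1)[0]:
        if cv2.contourArea(c)>120:(q,r)=cv2.minEnclosingCircle(c);print(tag,"red",np.round(q),round(r,1),px2w(tag,*q,z).round(4))
reds("wrist17",.12);reds("wrist23",.12)
h=cv2.cvtColor(cv2.imread("pics/wrist23.png"),cv2.COLOR_BGR2HSV); m=cv2.inRange(h,(50,120,60),(75,255,255))
for c in cv2.findContours(m,0,1)[0]:
    if cv2.contourArea(c)>120:(q,r)=cv2.minEnclosingCircle(c);print("green",np.round(q),r,px2w("wrist23",*q,.09))
E
```

```text
time: 57.03
tool_pos: [0.5452, 0.0727, 0.4116]
tool_rot: [0.0, -0.636, 0.772, -0.0]
force: [0.5, 0.0, 0.3]
opening: 0.0258
grip_force: 0.0
time: 57.37
tool_pos: [0.5453, 0.0727, 0.4108]
tool_rot: [-0.0, -0.636, 0.772, 0.0]
force: [-0.1, 0.5, 0.5]
opening: 0.0018
grip_force: 0.0
[[-1.912e-01 -9.816e-01 -3.000e-04  5.451e-01]
 [-9.816e-01  1.912e-01 -2.000e-04  7.290e-02]
 [ 2.000e-04  3.000e-04 -1.000e+00  4.110e-01]
 [ 0.000e+00  0.000e+00  0.000e+00  1.000e+00]]
side canister diff 6035 29.627944444444445
(417.1195373535156, 324.2557067871094, 83.78141021728516)

scene canister diff 2015 35.385625
wrist17 red [455. 232.] 13.9 [0.5042 0.0203 0.12  ]
wrist17 red [461. 180.] 14.2 [0.5459 0.0196 0.12  ]
wrist17 red [466. 124.] 15.0 [0.5875 0.0192 0.12  ]
wrist17 red [473.  64.] 15.7 [0.6299 0.0182 0.12  ]
wrist23 red [176. 177.] 16.4 [0.6295 0.0177 0.12  ]
wrist23 red [238. 165.] 16.5 [0.5865 0.018  0.12  ]
wrist23 red [299. 153.] 16.7 [0.5453 0.0185 0.12  ]
wrist23 red [362. 142.] 16.9 [0.5041 0.0193 0.12  ]
green [466. 272.] 32.62120819091797 [0.4359221  0.13737231 0.09      ]
```

Run:
```python
from h import *
for t in("side5","side17","side22","side23","scene9","scene17","scene23"):
    h=cv2.cvtColor(cv2.imread(f"pics/{t}.png"),cv2.COLOR_BGR2HSV); m=((h[...,2]<100)&(h[...,1]<90)).astype(np.uint8)
    R_=np.s_[340:480,180:340] if t[1]=="i" else np.s_[140:260,290:420]
    k=np.zeros_like(m);k[R_]=m[R_]
    print(t,[(cv2.boundingRect(c),cv2.contourArea(c)) for c in cv2.findContours(cv2.morphologyEx(k,2,np.ones((3,3))),0,1)[0] if cv2.contourArea(c)>150])
np.set_printoptions(linewidth=250)
for t in("side5","side23"): 
    print(t); print(cv2.resize(cv2.imread(f"pics/{t}.png",0)[330:480,180:340],(32,20),interpolation=cv2.INTER_AREA))
```

```text
side5 [((219, 374, 65, 81), 3900.0)]
side17 [((218, 373, 65, 82), 3903.5)]
side22 [((218, 374, 64, 81), 2726.0)]
side23 [((218, 372, 66, 83), 4031.0)]
scene9 [((398, 148, 22, 21), 213.5), ((290, 140, 102, 120), 5198.5)]
scene17 [((313, 221, 55, 25), 707.5), ((290, 167, 81, 49), 1663.0), ((398, 147, 22, 22), 218.5), ((290, 140, 88, 40), 1446.5)]
scene23 [((319, 221, 48, 37), 922.0), ((398, 147, 22, 22), 217.5), ((290, 140, 88, 76), 3698.5)]
side5
[[224 225 226 227 229 230 230 221 230 231 230 229 226 225 224 223 222 221 221 221 221 221 220 212 184 167 134 116 103 112 114 153]
 [225 226 227 228 230 230 231 225 231 231 230 228 227 225 223 222 221 221 221 221 222 210 159 127 121 119 117 122 122 107 106 114]
 [225 226 228 229 230 231 231 226 231 230 229 228 226 224 220 216 216 215 216 221 205 130 120 121 121 122 121 117 123 124 119 103]
 [226 227 228 229 230 231 229 228 231 230 229 227 224 213 217 221 222 222 210 178 131 121 121 122 119  93  76  71  82 109 200 187]
 [226 227 228 229 229 226 228 230 230 229 228 227 217 213 223 224 224 211 130 120 118 114 119 121  75  61  84  90  71  87 193 
[... 3898 characters left out ...]
 82  81 101 118 118 119 119 119 119 119 119]
 [219 220 221 222 223 223 215 169 147  85  80  81  82  81  82  83  83  88 100 122 100  84  93 115 117 118 118 118 119 119 119 119]
 [219 220 221 221 222 223 221 190 164 134  90  82  84  87  87  87  94 120 156 154 155 149 159 129 117 117 118 118 118 118 118 119]
 [219 219 220 221 222 222 221 210 205 172 148 137 120 120 120 137 160 165 158 156 188 193 167 149 142 142 133 117 118 118 118 118]
 [218 219 219 220 221 221 221 210 219 220 202 181 166 158 154 159 158 177 194 213 216 216 217 216 199 172 153 133 139 119 117 118]
 [218 218 219 220 220 220 220 215 210 219 218 218 217 214 212 212 208 207 211 214 215 215 216 216 217 218 217 205 177 149 119 115]]
```

Run:
```python
from h import *
a=np.linspace(0,6.283,181)
p=w2px("side23",np.c_[.417+.057*np.cos(a),.3236+.057*np.sin(a),np.full(181,.103)]);print("pred lid bbox",p.min(0),p.max(0))
for t in("wrist5","w1","w2","wrist17","wrist15","wrist12"):
    h=cv2.cvtColor(cv2.imread(f"pics/{t}.png"),cv2.COLOR_BGR2HSV); m=cv2.inRange(h,(50,120,50),(80,255,255)); m[300:]=0
    for c in cv2.findContours(m,0,1)[0]:
        if cv2.contourArea(c)>120:
            e=cv2.fitEllipse(c);print(t,np.round(e[0]),np.round(e[1]),px2w(t,*e[0],.09).round(4),px2w(t,*e[0],.096).round(4))
T=tool()
print("to hover",1000*(T[:3,:3].T@(np.array([.4427,-.0005,.178+.12])-T[:3,3])))
```

```text
pred lid bbox [218.04285273 372.35880933] [283.36809181 438.16090496]
wrist5 [255. 255.] [13. 42.] [0.4158 0.1501 0.09  ] [0.418  0.1491 0.096 ]
to hover [ 91.60607459  86.40158716 113.01664123]
```

```bash
python3 -m creep '[[0,15,15,0,0],[0,25,24,0,0],[0,25,24,0,0],[0,20,17,0,0],[0,5.3,5,0,0],[0,0,0,35,0],[0,0,0,35,0],[0,0,0,25,0],[0,0,0,13,0],[0,0,0,5,0]]'
python3 -m creep '[[0,0,0,4,0],[0,0,0,4,0],[0,0,0,4,0],[0,0,0,3,0],[0,0,0,2,0],[0,0,0,0,0]]'
python3 - <<'E'
from h import *
print(bot.state()["force"],tool().round(4)[:3,3])
E
```

```text
time: 58.35
tool_pos: [0.4437, 0.0005, 0.2961]
tool_rot: [-0.002, -0.636, 0.772, 0.001]
force: [-0.2, -0.6, 0.1]
opening: 0.0006
grip_force: 0.0
time: 58.85
tool_pos: [0.4442, 0.0006, 0.2811]
tool_rot: [0.0, -0.636, 0.772, 0.0]
force: [-0.6, 0.5, -0.0]
opening: 0.0003
grip_force: 0.0
[-0.60720267  0.45411089 -0.00388468] [0.4442 0.0006 0.2811]
```

Tip is at z≈0.103 with no contact. Continuing down slowly while watching the force.

```bash
for i in 1 2 3; do python3 -m creep '[[0,0,0,2,0],[0,0,0,2,0],[0,0,0,0,0],[0,0,0,0,0]]' | grep -E "pos|force: \["; done
```

```text
tool_pos: [0.4444, 0.0007, 0.2774]
force: [-0.1, 0.4, 2.8]
tool_pos: [0.4445, 0.0007, 0.2742]
force: [-5.6, 0.9, 16.2]
tool_pos: [0.4445, 0.0007, 0.2733]
force: [-22.1, 4.1, 58.1]
```

```bash
python3 -m creep '[[0,0,0,-6,0],[0,0,0,-8,0],[0,0,0,0,0],[0,0,0,0,0],[0,0,0,0,0]]' | grep -E "pos|force: \["
python3 - <<'E'
from h import *
grab("wrist","wrist24")
E
python3 -m creep '[[0,0,0,2,0],[0,0,0,0,0],[0,0,0,0,0]]' | grep -E "pos|force: \["
for i in 1 2 3 4 5 6 7 8 9; do python3 -m creep '[[0,0,0,1,0],[0,0,0,0,0],[0,0,0,0,0]]' | grep -E "pos|force: \["; done
```

```text
tool_pos: [0.4439, 0.0005, 0.2825]
force: [-0.6, -0.5, -0.0]
tool_pos: [0.4441, 0.0006, 0.2806]
force: [-0.2, 0.4, -0.2]
tool_pos: [0.4442, 0.0006, 0.2801]
force: [-0.6, -0.1, 2.1]
tool_pos: [0.4442, 0.0006, 0.2792]
force: [0.0, 0.1, 1.2]
tool_pos: [0.4442, 0.0006, 0.2782]
force: [-1.1, 0.5, 1.7]
tool_pos: [0.4442, 0.0006, 0.2772]
force: [-1.6, -0.8, 2.9]
tool_pos: [0.4442, 0.0006, 0.2762]
force: [-1.6, -0.3, 3.5]
tool_pos: [0.4442, 0.0006, 0.2752]
force: [-2.2, -0.8, 4.6]
tool_pos: [0.4442, 0.0006, 0.2743]
force: [-2.2, -0.6, 7.2]
tool_pos: [0.4442, 0.0006, 0.2741]
force: [-7.9, 0.3, 18.4]
tool_pos: [0.4442, 0.0006, 0.2739]
force: [-12.0, 0.5, 28.6]
```

Spring from 0.2803 to 0.2743, then a hard stop at over 5 N, so the button went through its full 6 mm. Retreating for a last check.

```bash
python3 -m creep '[[0,0,0,-10,0],[0,0,0,-30,0],[0,0,0,-40,0],[0,0,0,-40,0],[0,0,0,-20,0],[0,0,0,0,0],[0,0,0,0,0],[0,0,0,0,0],[0,0,0,0,0],[0,0,0,0,0]]' | grep -E "time|pos|force: \["
python3 - <<'E'
from h import *
for t in("side","scene"): grab(t,t+"25")
h=cv2.cvtColor(cv2.imread("pics/side25.png"),cv2.COLOR_BGR2HSV); m=((h[...,2]<100)&(h[...,1]<90)).astype(np.uint8); k=np.zeros_like(m);k[340:,180:340]=m[340:,180:340]
print([(cv2.boundingRect(c),cv2.contourArea(c)) for c in cv2.findContours(cv2.morphologyEx(k,2,np.ones((3,3))),0,1)[0] if cv2.contourArea(c)>150])
for t0,t1 in(("side22","side25"),("scene22","scene25")):
    p=w2px(t1,[[.6405,-.2125,.04]])[0].astype(int); s=np.s_[p[1]-20:p[1]+20,p[0]-20:p[0]+20]; print(t1,"jar diff",p,cv2.absdiff(cv2.imread(f"pics/{t0}.png"),cv2.imread(f"pics/{t1}.png"))[s].mean())
    hs=cv2.cvtColor(cv2.imread(f"pics/{t1}.png"),cv2.COLOR_BGR2HSV)
    q=w2px(t1,[[.504,.0195,.119],[.546,.019,.119],[.588,.0183,.119],[.63,.0177,.119]]).astype(int); print([hs[v,u].tolist() for u,v in q])
E
```

```text
time: 63.65
tool_pos: [0.4441, 0.0006, 0.411]
force: [-0.9, -0.6, 0.3]
[((219, 374, 65, 81), 2887.0)]
side25 jar diff [364 211] 107.98833333333333
[[1, 211, 109], [2, 226, 214], [2, 241, 213], [1, 242, 212]]
scene25 jar diff [275 324] 27.66875
[[1, 210, 62], [0, 222, 145], [0, 220, 146], [0, 223, 144]]
```

Vials and canister are fine. The jar difference may only be the arm or its shadow, so I'll look at the jar directly with the wrist camera.

```bash
python3 -m creep '[[0,0,-15,0,0],[0,0,-30,0,0],[0,0,-40,0,0],[0,0,-40,0,0],[0,15,-40,0,0],[0,30,-30,0,0],[0,30,-10,0,0],[0,10,0,0,0],[0,0,0,0,0],[0,0,0,0,0]]' | grep -E "time|pos"
python3 -m creep '[[0,0,0,0,0],[0,0,0,0,0]]' | grep pos
python3 - <<'E'
from h import *
grab("wrist","wrist26");p=w2px("wrist26",[[.6405,-.2125,.066]])[0];print(p)
for thr in(150,165,178):
    try: print(thr,jar("wrist26",p,.066,thr))
    except Exception as e: print(thr,repr(e)[:80])
for t in("side25","scene25","side23"):
    h=cv2.cvtColor(cv2.imread(f"pics/{t}.png"),cv2.COLOR_BGR2HSV); m=cv2.inRange(h,(100,150,30),(130,255,255))
    print(t,w2px(t,[[.6405,-.2125,.025]]),[cv2.boundingRect(c) for c in cv2.findContours(m[150:400],0,1)[0] if 60<cv2.contourArea(c)<5000])
E
```

```text
time: 64.58
tool_pos: [0.6277, -0.1213, 0.4113]
tool_pos: [0.6277, -0.1198, 0.4124]
[276.22406895  98.80238175]
150 (651.918212890625, -214.07923889160156, 55.211517333984375, 2024, array([-1.91693736, -6.17291715]), np.float64(-107.25165617656003), np.float64(-90.21227875141587))
165 (655.8173828125, -195.34747314453125, 42.003875732421875, 834, array([ -0.43332786, -13.64622916]), np.float64(-91.81878211836768), np.float64(-62.246428136786186))
178 (654.7763061523438, -193.27120971679688, 39.350589752197266, 676, array([  0.20832848, -12.92124933]), np.float64(-89.07630381677673), np.float64(-58.40683514495852))
side25 [[364.20108193 215.40026555]] [(327, 152, 27, 24), (424, 61, 72, 66)]
scene25 [[275.92758188 328.07010655]] [(281, 173, 20, 17), (147, 132, 85, 66), (440, 4, 29, 12), (1, 0, 65, 47)]
side23 [[364.20108193 215.40026555]] [(327, 152, 28, 24), (351, 68, 14, 14), (413, 61, 83, 66)]
```

Run:
```python
from h import *
np.set_printoptions(linewidth=250)
h=cv2.cvtColor(cv2.imread("pics/wrist26.png"),cv2.COLOR_BGR2HSV)
print("V");print(cv2.resize(h[20:200,170:400,2],(38,30),interpolation=cv2.INTER_AREA))
m=cv2.inRange(h,(100,120,30),(130,255,255));print([cv2.boundingRect(c) for c in cv2.findContours(m,0,1)[0] if cv2.contourArea(c)>60])
for t in("scene22","scene23","scene25"):
    hh=cv2.cvtColor(cv2.imread(f"pics/{t}.png"),cv2.COLOR_BGR2HSV); mm=cv2.inRange(hh,(100,110,20),(130,255,255))[290:370,230:330]; print(t,[cv2.boundingRect(c) for c in cv2.findContours(mm,0,1)[0] if cv2.contourArea(c)>20])
```

```text
V
[[190 190 189 ... 189 190 190]
 [189 189 189 ... 189 190 191]
 [189 189 189 ... 190 189 190]
 ...
 [159 159 159 ... 187 187 187]
 [158 159 159 ... 187 187 188]
 [157 158 159 ... 170 179 176]]
[(520, 370, 51, 29), (30, 368, 60, 51), (0, 243, 54, 90), (429, 0, 123, 35)]
scene22 [(36, 35, 24, 20)]
scene23 [(48, 33, 23, 17)]
scene25 [(47, 33, 24, 17)]
```

The jar was knocked between t=56 and 57 s, before my press. It has to be re-placed and the button pressed again.

Run:
```python
from h import *
h=cv2.cvtColor(cv2.imread("pics/wrist26.png"),cv2.COLOR_BGR2HSV)
a=cv2.resize(h[20:200,170:400,2],(38,30),interpolation=cv2.INTER_AREA)
for r in a: print(" ".join(f"{x:3d}" for x in r))
print(px2w("scene25",230+47+12,290+33+8,.025))
```

```text
190 190 189 188 184 173 169 171 170 170 170 108 104  88  45  46  41  45  40  44  41  45  44  97 100 110 104 172 184 184 183 175 170 180 187 189 190 190
189 189 189 189 188 186 184 182 180 175 165 175 176 159  64  64  63  63  62  62  63  64  65 144 179 180 179 179 176 169 168 174 182 188 189 189 190 191
189 189 189 188 188 187 187 186 185 183 177 163 179 163  65  64  64  63  63  64  64  65  66 154 179 176 169 166 168 173 180 185 187 188 189 190 189 190
189 189 188 188 188 187 187 186 185 184 182 168 174 167  66  65  64  64  64  65  65  66  67 145 176 163 163 175 181 184 186 186 188 188 189 190 190 190
188 188 188 188 188 187 186 186 185 185 183 175 167 167  67  66  65  65  65  65  66  66  68 154 168 160 177 183 184 186 186 187 187 188 189 189 189 190
189 189 189 188 187 187 186 186 186 185 183 179 161 166  69  67  66  65  65  66  66  67  68 141 162 171 182 184 184 186 186 187 187 188 188 189 189 189
189 188 188 187 187 187 187 186 185 184 184 180 161 162  71  67  67  67  66  66  67  67  67 144 161 178 183 184 185 185 186 187 187 188 188 188 189 189
188 188 187 187 187 187 187 186 185 
[... 2797 characters left out ...]
86 189 190 189 188 188 188 188 187 187 186 187 187 187
159 159 160 154 124 126 156 163 168 172 177 180 183 185 186 196 202 199 195 190 190 189 187 187 188 189 189 189 189 188 188 188 188 188 188 188 188 188
159 159 159 160 160 142 115 168 173 171 172 174 178 182 184 186 188 188 190 189 189 189 189 189 189 189 189 189 189 189 189 188 187 187 188 187 187 187
158 159 159 159 160 160 145 115 167 165 159 146 129 164 180 186 188 189 189 189 186 149 148 145 146 153 187 165 147 149 152 147 168 188 187 187 187 188
157 158 159 159 159 159 160 126 125 156 142  91  91  98 110 163 168 175 174 173 167 104 104 104 104 105 161 118 103 103 103 103 123 171 176 170 179 176
[ 0.66976857 -0.19572001  0.025     ]
```

Run:
```python
from h import *
T=tool();print(T.round(4),np.degrees(np.arctan2(T[1,0],T[0,0])))
j=jar("wrist26",(270,137),.065,203);print(j)
g=cv2.cvtColor(cv2.imread("pics/wrist26.png"),cv2.COLOR_BGR2HSV)[...,2]
m=(g<110).astype(np.uint8); m[:,:200]=0; m[190:]=0
# right-hand & left rim of pad: first/last dark px per row 75..120
pts=[]
for v in range(72,128,2):
    d=np.nonzero(m[v,225:345])[0]+225
    if len(d): pts.append((d.max()+.5,v)); 
    if v<100 and len(d): pts.append((d.min()-.5,v))
P=np.array([px2w("wrist26",u,v,.004)[:2] for u,v in pts]); f=least_squares(lambda s:np.hypot(P[:,0]-s[0],P[:,1]-s[1])-s[2],[.643,-.211,.042],loss="soft_l1",f_scale=.0007); print("pad",f.x,np.median(abs(f.fun)))
print("grasp",to_tool([j[0]/1e3,j[1]/1e3,.045]))
```

```text
[[-1.896e-01 -9.819e-01  6.000e-04  6.277e-01]
 [-9.819e-01  1.896e-01  1.000e-04 -1.197e-01]
 [-2.000e-04 -6.000e-04 -1.000e+00  4.126e-01]
 [ 0.000e+00  0.000e+00  0.000e+00  1.000e+00]] -100.92748582415604
(651.7616577148438, -182.5050811767578, 30.313472747802734, 343, array([ -2.99419027, -14.65110988]), np.float64(-101.55026716553263), np.float64(-102.49375664586223))
pad [ 0.64088393 -0.21104201  0.04155733] 0.00021016569694306056
grasp [ 57.14190111 -35.28198475 208.55892557]
```

```bash
python3 -m creep '[[87,15,-9,0,0],[87,20,-14,0,0],[87,15,-10,0,0],[87,5,-4,0,0],[87,0,0,20,0],[87,0,0,20,0],[87,0,0,20,0],[87,0,0,20,0],[87,0,0,0,0],[87,0,0,0,0]]' | grep -E "pos|opening"
python3 -m creep '[[87,0,0,0,0],[87,0,0,0,0],[87,0,0,0,0],[87,0,0,0,0]]' | grep -E "pos|opening"
python3 - <<'E'
from h import *
print(to_tool([.6518,-.1825,.049])-[2,1.7,0])
E
```

```text
tool_pos: [0.6536, -0.181, 0.3318]
opening: 0.0617
tool_pos: [0.6539, -0.1817, 0.3334]
opening: 0.0854
[ -0.77429532   0.74156059 125.40710348]
```

```bash
python3 -m creep '[[87,-0.8,0.7,20,0],[87,0,0,35,0],[87,0,0,30,0],[87,0,0,20,0],[87,0,0,12,0],[87,0,0,6,0],[87,0,0,2.4,0],[87,0,0,0,0],[87,0,0,0,0]]' | grep -E "pos|force: \["
python3 -m creep '[[0,0,0,0,0],[0,0,0,0,0],[0,0,0,0,0],[0,0,0,0,0],[0,0,0,0,0],[0,0,0,0,0],[0,0,0,0,0],[0,0,0,0,0]]' 30 | grep -E "pos|force"
python3 -m creep '[[0,0,0,-4,0],[0,0,0,-8,0],[0,0,0,-4,0],[0,5,1,0,-0.5],[0,10,2,0,0],[0,10,2,0,0],[0,5,0.3,0,0],[0,0,0,0,0],[0,0,0,0,0]]' | grep -E "pos|force"
python3 - <<'E'
from h import *
T=tool();print(T[:3,3],bot.state()["force"],np.degrees(np.arctan2(T[1,0],T[0,0])))
E
```

```text
tool_pos: [0.6538, -0.181, 0.2083]
force: [0.7, -0.2, -1.3]
tool_pos: [0.6534, -0.1809, 0.2072]
force: [0.7, -0.7, 4.3]
grip_force: 30.0
tool_pos: [0.6421, -0.2102, 0.2225]
force: [0.1, 0.3, -4.4]
grip_force: 30.0
[ 0.6421312  -0.21022349  0.2225362 ] [ 0.08073385  0.26961352 -4.42417802] -100.58127560148313
```

```bash
python3 -m creep '[[0,-0.6,0,4,0],[0,0,0,5,0],[0,0,0,3,0],[0,0,0,2,0],[0,0,0,1,0],[0,0,0,0.5,0],[0,0,0,0,0],[0,0,0,0,0]]' | grep -E "pos|force"
python3 -m creep '[[87,0,0,0,0],[87,0,0,0,0],[87,0,0,0,0],[87,0,0,0,0],[87,0,0,0,0],[87,0,0,-10,0],[87,0,0,-30,0],[87,0,0,-35,0],[87,0,0,-35,0],[87,0,0,-35,0]]' | grep -E "pos|force"
python3 -m creep '[[87,-15,0,-35,0],[87,-30,0,-20,0],[87,-30,0,0,0],[87,-20,0,0,0],[60,0,0,0,0],[20,0,0,0,0],[0,0,0,0,0],[0,0,0,0,0],[0,0,0,0,0]]' | grep -E "pos"
python3 - <<'E'
from h import *
grab("wrist","wrist27");grab("scene","scene27");T=tool();print(T.round(4)); p=w2px("wrist27",[[.6409,-.211,.066]])[0];print(p,jar("wrist27",p,.066,200))
print("to btn hover",1000*(T[:3,:3].T@(np.array([.4440,.0006,T[2,3]])-T[:3,3])))
E
```

```text
tool_pos: [0.6427, -0.2088, 0.2073]
force: [-0.1, -0.3, -2.6]
grip_force: 30.0
tool_pos: [0.6423, -0.2089, 0.3548]
force: [0.4, 0.6, -0.1]
grip_force: 0.0
tool_pos: [0.6597, -0.1163, 0.4072]
[[-1.834e-01 -9.830e-01 -3.000e-04  6.598e-01]
 [-9.830e-01  1.834e-01 -1.000e-04 -1.162e-01]
 [ 1.000e-04  3.000e-04 -1.000e+00  4.072e-01]
 [ 0.000e+00  0.000e+00  0.000e+00  1.000e+00]]
[317.00884745  87.65605861] (640.60546875, -210.21502685546875, 30.08340072631836, 354, array([ -2.76724011, -14.31005057]), np.float64(-100.94461823219882), np.float64(-100.8663394672889))
to btn hover [-7.52897887e+01  2.33516464e+02  6.52832070e-02]
```

Jar is back, within 1 mm of centre and facing -100.9°. Pressing again.

```bash
python3 -m creep '[[0,-6,20,0,0],[0,-11,34,0,0],[0,-12,37,0,0],[0,-12,37,0,0],[0,-12,37,0,0],[0,-11,34,0,0],[0,-8,24,0,0],[0,-3.3,10.5,0,0],[0,0,0,0,0],[0,0,0,0,0]]' | grep -E "pos|opening"
python3 - <<'E'
from h import *
grab("scene","scene28");grab("side","side28");T=tool();print("btn",1000*(T[:3,:3].T@(np.array([.4440,.0006,.2811])-T[:3,3])))
for t in("scene22","scene25","scene28"):
    hh=cv2.cvtColor(cv2.imread(f"pics/{t}.png"),cv2.COLOR_BGR2HSV); mm=cv2.inRange(hh,(100,110,20),(130,255,255))[290:370,230:330]; print(t,[cv2.boundingRect(c) for c in cv2.findContours(mm,0,1)[0] if cv2.contourArea(c)>20])
h=cv2.cvtColor(cv2.imread("pics/side28.png"),cv2.COLOR_BGR2HSV); m=((h[...,2]<100)&(h[...,1]<90)).astype(np.uint8); k=np.zeros_like(m);k[340:,180:340]=m[340:,180:340]
print([(cv2.boundingRect(c),cv2.contourArea(c)) for c in cv2.findContours(cv2.morphologyEx(k,2,np.ones((3,3))),0,1)[0] if cv2.contourArea(c)>150])
E
```

```text
tool_pos: [0.4442, 0.0012, 0.4079]
opening: 0.0004
btn [  0.54868173   0.88909266 126.27773979]
scene22 [(36, 35, 24, 20)]
scene25 [(47, 33, 24, 17)]
scene28 [(37, 36, 24, 18)]
[((218, 374, 66, 81), 3895.5)]
```

```bash
python3 -m creep '[[0,0.5,0.5,30,0],[0,0,0,35,0],[0,0,0,30,0],[0,0,0,18,0],[0,0,0,10,0],[0,0,0,3,0],[0,0,0,2,0],[0,0,0,2,0],[0,0,0,0,0]]' | grep -E "pos|force: \["
for i in 1 2 3; do python3 -m creep '[[0,0,0,1,0],[0,0,0,0.6,0],[0,0,0,0,0],[0,0,0,0,0]]' | grep -E "pos|force: \["; done
```

```text
tool_pos: [0.4439, 0.0005, 0.2776]
force: [-0.9, -2.2, 2.7]
tool_pos: [0.4438, 0.0009, 0.2763]
force: [0.2, -3.1, 3.1]
tool_pos: [0.4439, 0.0009, 0.2744]
force: [2.6, -3.8, 5.7]
tool_pos: [0.4439, 0.0009, 0.2741]
force: [-4.6, -2.6, 21.6]
```

Fully down at 21.6 N against the stop. Retreating, a final jar/canister check, then hand-in.

```bash
python3 -m creep '[[0,0,0,-10,0],[0,0,0,-30,0],[0,0,0,-40,0],[0,0,0,-40,0],[0,0,0,-12,0],[0,0,0,0,0],[0,0,0,0,0],[0,0,0,0,0],[0,0,0,0,0],[0,0,0,0,0]]' | grep -E "time|pos"
python3 - <<'E'
from h import *
grab("scene","scene29");grab("side","side29")
hh=cv2.cvtColor(cv2.imread("pics/scene29.png"),cv2.COLOR_BGR2HSV); mm=cv2.inRange(hh,(100,110,20),(130,255,255))[290:370,230:330]; j=[cv2.boundingRect(c) for c in cv2.findContours(mm,0,1)[0] if cv2.contourArea(c)>20]
h=cv2.cvtColor(cv2.imread("pics/side29.png"),cv2.COLOR_BGR2HSV); m=((h[...,2]<100)&(h[...,1]<90)).astype(np.uint8); k=np.zeros_like(m);k[340:,180:340]=m[340:,180:340]
c=[cv2.boundingRect(c) for c in cv2.findContours(cv2.morphologyEx(k,2,np.ones((3,3))),0,1)[0] if cv2.contourArea(c)>1000]
print(j,c)
ok=j and abs(j[0][0]-37)<=2 and c and abs(c[0][0]-218)<=2 and abs(c[0][1]-374)<=2
print(ok and bot.sign_off())
E
```

```text
time: 74.0
tool_pos: [0.4432, 0.0008, 0.4033]
[(38, 36, 23, 19)] [(218, 374, 66, 81)]
the job is handed in; nothing more can be done
None
```

The job is handed in at 74 s: canister upright in the middle of the mat, all four vials down in the wells, jar within 1 mm of the pad's centre with its label facing the reader window, and the button pressed fully down; my first press came after the jar had been knocked off the pad, so I put it back and pressed again, and a finger had earlier pressed on a tray vial (79 N at the wrist), which stayed upright.

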